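# Jack up the herb chest for a levelling shim

### The arm

A 7-joint arm with a two-finger parallel gripper is mounted at the origin on the work surface. World frame = base frame: x ahead of the robot, y to its left, z up, the work surface at z = 0. Lengths are in m, angles in rad, forces in N, time in s.
With the tool pointing down it reaches from about 0.4 to 0.85 m from the base axis. Payload 4.5 kg.
Tool frame: the origin (TCP) lies midway between the tips of the shut fingers; the grasp point (between the pads) lies 19 mm behind it; z points along the fingers, y is the direction in which the jaws open and shut (so a half turn about z gives the same grasp; the last joint's range is limited). The gripper opens to 85 mm and grips with 20 to 120 N. Pads are 22 mm wide; open, the fingers measure 114 mm over their backs; the gripper's body (76 mm by 85 mm) begins 54 mm behind the grasp point. The pads swing forward as they close: fully open they stand 13 mm farther back than shut.
Start: joints at [1.19, 0.689, -0.195, 1.565, 0.157, 0.902, -0.215], TCP at [0.252, -0.572, 0.231] pointing down, gripper open.
Joint ranges: [-3.01, 3.01], [-0.46, 2.08], [-1.47, 1.51], [0.13, 2.56], [-1, 4.14], [0.04, 2.09], [-2.66, 2.66]. Speed limits (rad/s): [2.57, 2.57, 3.14, 3.14, 3.14, 3.14, 3.14].

### API

Orientations are given as a 3x3 rotation matrix whose columns are the frame's x, y, z axes.
In Python, from plant import monitor, imaging, ticket gives the robot as it stands.
- The arm moves only by the tool arm_command, never from a script. Its arguments are lists of equal length, an entry for each row: "jaw": the finger opening in m, from 0 to 0.0854; "slide": the shift along the tool's x, y, z in m, a list of three; "turn": the turn about the tool's z in degrees. In form: {"jaw": [jaw, ...], "slide": [[tx, ty, tz], ...], "turn": [turn, ...]}. A call has exactly 10 rows; each row shifts and turns the pose as measured when the row begins, along the tool's axes as they then stand; what a row does not reach is not made up. A row lasts 1/12 s, in which the tool goes at most 41.7 mm and 7.16 degrees, less where a joint would pass 70% of its speed; a pose out of reach is approached as far as the arm can. A call with a gripper value outside its range is refused whole. The fingers move at their own pace and stop on an object; "grip_force" is the grip in N (left out, the last holds). Time passes only in rows, so rows that do not move let the fingers close, or fill a call up. It gives the time, the measured TCP pose, the force and the opening at its end, in the units of the state.
- monitor.get_obs(): the state, without advancing time (a new reading comes with each control period).
- imaging.get_image(name): name is "scene" or "top"; returns (picture, depth): 420x560x3 uint8, red, green, blue; 420x560 float32, m along the optical axis (not along the pixel's ray), 0 where there is no reading.
- imaging.get_calibration(name): a dict with "intrinsics" (3x3 intrinsics, pixels), "rvec" (rotation vector, rad) and "tvec" (3), from world to camera coordinates, as OpenCV has them. Camera axes: x right, y down, z forward; pixel columns grow to the right and rows downward; lengths in m; the calibration is good to about 2 mm. A picture is of the moment at which its call begins. get_calibration takes no time and is no camera call.
- ticket.hand_in(): hands the job in, once; it reports no verdict.
Trained networks look in the newest picture that a camera, given by its name, has taken for a name from the list of things; names that differ only in an ending like _2 or _b are one class to them, and where a whole thing is asked for, a point or a joint stands for the part that bears it (a point fixed in the world has none). Each returns a list of dicts, best first, with "conf" (0 to 1); they miss things now and then, are a little off and sometimes report something else, mostly with a low value. They report only what shows in the picture. A call takes as long as a camera call. They do not tell look-alikes from the thing itself.
- imaging.trace(camera, target): "region" (420x560 bool, what is visible of it) and "position" ([column, row] in pixels, amid what is visible of it).
- imaging.mark_of(camera, target): "position" ([column, row] in pixels: a listed point, or the origin of a listed thing).
The state is a dict: "t": time; "qpos": joint angles; "joint_velocities": joint speeds; "joint_efforts": joint torques, N m; "tool_pos": TCP position; "orientation": TCP orientation; "ft_force": force on the tool from outside, world axes, zero at the start; "torque": the same for the moment, N m; "finger_gap": finger opening in m.
Only numpy, scipy, OpenCV 4.12 (cv2) and the standard library are available. Lean on these libraries where they do the work, as an engineer would, in place of code of your own. Each camera call takes 0.05 s, during which the arm holds its last target.

### The job

Lift the small lever jack off its forked hanger and stand it on the counter in front of the herb chest, with its round saddle centred under the chest's rounded lift tab (not the square tab). Pump the handle fully down once as a trial lift, let it come all the way up again so that the chest settles back on its feet, then pump it fully down again and finish while still holding the handle down, so that the chest stays raised on the saddle alone for someone to slip in a shim. Do not shove the chest along the counter, and leave the pan, the mortar and the jar where they are.

Things in the scene. Friction and masses are not known exactly. Their poses are not given: they have to be found in the camera images.
- jack: Small bare-metal lever jack, 0.86 kg, balanced about its column. Origin: underside of the base plate below the column's axis; x to the saddle end, y sideways, z up. Base 8 mm thick: 70 wide from x = -30 to +65, then 44 wide back to x = -145. Square column 24 x 24 at x = y = 0, up to z = 140. Steel block under the saddle, x = 25 to 65, 50 wide, up to z = 29.
- jack_grip (a point): Point on the axis of the jack's column at z = 125 in the jack's frame, 15 mm below the column's top: take it here from above with the fingers on the +y and -y faces (24 mm apart).
- saddle_top (a point): Centre of the top of the jack's round saddle, a steel disc 30 mm in diameter at x = 45, y = 0 in the jack's frame; its top stands 38 mm above the base's underside with the handle up, and rises 0.044 m per rad of the handle, up to 22 mm.
- jack_handle (a joint): Angle of the jack's handle, rad: 0 = up (rest), 0.5 = fully down at its stop. Sprung: it rises by itself when let go (no ratchet) and the saddle sinks again. At the pad it takes about 2 to 4 N to move it unloaded, 7 to 12 N with the chest on the saddle.
- handle_pad (a point): Centre of the top of the rubber pad (36 x 50 mm, 10 thick) at the handle's free end. In the jack's frame near x = -118, z = 96 with the handle up and x = -134, z = 40 fully down, on an arc of radius about 118 mm about the pivot (x = -16, z = 36, axis along y). Push it down from above.
- hanger: Fixed stand: steel fork on a post, wooden foot 100 x 120 mm, 12 high. Origin on the counter below the notches; x points from the prong tips to the post (axis at x = 110, 20 thick, up to z = 218). Two prongs 8 mm thick run along x at y = +24 and -24; each dips to a notch at x = 0 and turns up at its free end, x = -36.
- fork_notch (a point): Midway between the two notches of the fork, on the prongs' centre line, 180 mm over the counter.
- chest: Wooden herb chest with six little drawers, 180 deep (x) x 260 wide (y) x 155 mm high, loose, 2.2 to 3.7 kg, on four feet 30 high. Origin: centre of its underside at counter height; the drawer front, at x = -90, faces its -x (pulls stick out 10 mm). Two steel tabs 6 thick stick out low on the front: the rounded lift tab with a stud on top, and a square one.
- lift_tab (a point): Centre of the rounded end of the lift tab, on its underside: 46 mm over the counter, at x = -116, y = -40 in the chest's frame. The tab is 44 mm wide, its end of radius 22 reaches to x = -138. With the jack's x along the chest's x the jack slides in under it from the front; 8 mm of air is left over the lowered saddle.
- square_tab (a point): Underside of the square tab, 40 wide (y) x 34 mm, centre at x = -107, y = +60 mm in the chest's frame. Not the lift point.
- pan: Bystander: loose steel scoop pan, 190 x 140 x 32 mm; origin on its underside.
- mortar: Bystander: loose brass mortar, 90 mm in diameter, 85 high; origin at the centre of its underside.
- jar: Bystander: loose white ceramic jar, 60 mm in diameter, 85 high; origin at the centre of its underside.
- jack_pin (a point): Middle of the jack's cross pin (8 mm thick, 76 long, along y) through the column at z = 85 in the jack's frame. Hanging, the pin lies in the notches of the hanger's two prongs; the jack hangs upright, its base about 104 mm over the counter, its axes along the hanger's.
- prong_tips (a point): Midway between the upturned free ends of the prongs, 204 mm over the counter (prong centre line), x = -36 in the hanger's frame. To free the jack raise it 30 to 50 mm so that its pin clears these tips, then draw it 120 mm or more towards the hanger's -x before turning it.
Not all that is in view belongs to the job. Several things have the shape of the jack; the one meant has the colours described above.

How it is judged:
By the outcome, as a careful person would: the job done as asked, in the order asked, and still so for the second after the job is handed in, while the arm keeps its last pose, push and grip.
It also fails if it takes over 72 s, if anything falls off the work surface, if the arm or the gripper's body presses on something with over 40 N, if the wrist force passes 120 N, or if a joint passes its speed limit or range.

## Working session

There is one attempt and no reset: what is moved stays moved. The work goes in short steps, Python scripts to look and compute and a tool call to move; the robot and the scene stay as the last step left them, time stands still between calls to the robot, and variables do not carry over. Pictures are saved under pics/ and viewed, and the job is handed in when it is done.

Besides the shell and the picture viewer there is one more tool, called after "Request:" as name([rows], argument=value, ...), one row to a line, values as JSON. arm_command: Moves the arm, as the interface text tells. Its arguments: {"type":"object","properties":{"jaw":{"type":"array","items":{"type":"number"}},"slide":{"type":"array","items":{"type":"array","items":{"type":"number"}}},"turn":{"type":"array","items":{"type":"number"}},"grip_force":{"type":"number"}},"required":["jaw","slide","turn"]}

```bash
mkdir -p pics; cat > h.py <<'E'
import numpy as np, cv2
from plant import monitor, imaging, ticket
def cal(n):
    c=imaging.get_calibration(n); R=cv2.Rodrigues(np.array(c["rvec"],float))[0]; return np.array(c["intrinsics"]),R,np.array(c["tvec"],float).ravel()
def w(n,uv,d):
    K,R,t=cal(n); p=np.linalg.inv(K)@np.array([uv[0],uv[1],1.])*d; return R.T@(p-t)
def wz(n,uv,z):
    K,R,t=cal(n); r=R.T@np.linalg.inv(K)@np.array([uv[0],uv[1],1.]); c=-R.T@t; return c+r*(z-c[2])/r[2]
def px(n,P):
    K,R,t=cal(n); q=K@(R@np.array(P)+t); return q[:2]/q[2]
def cloud(n,depth):
    K,R,t=cal(n); h,wd=depth.shape; u,v=np.meshgrid(np.arange(wd),np.arange(h))
    p=np.stack([u,v,np.ones_like(u)],-1)@np.linalg.inv(K).T*depth[...,None]
    return (p-t)@R
def save(name,im): cv2.imwrite("pics/"+name,cv2.cvtColor(im,cv2.COLOR_RGB2BGR))
E
python3 - <<'E'
from h import *
np.set_printoptions(precision=3,suppress=True)
for n in ["scene","top"]:
    im,d=imaging.get_image(n); save(n+"0.png",im); np.savez(n+"0.npz",im=im,d=d)
    for t in ["jack","hanger","chest","jack_grip","saddle_top","handle_pad","fork_notch","lift_tab","square_tab","jack_pin","prong_tips","pan","mortar","jar"]:
        for r in imaging.mark_of(n,t):
            u,v=r["position"]; ui,vi=int(round(u)),int(round(v))
            dd=d[vi,ui] if 0<=vi<420 and 0<=ui<560 else 0
            print(n,t,round(r["conf"],2),np.round([u,v]),w(n,(u,v),dd))
s=monitor.get_obs(); print(s["t"],s["orientation"],s["ft_force"])
E
```

```text
scene jack 0.89 [211. 177.] [ 0.548 -0.285  0.112]
scene jack 0.82 [237. 160.] [ 0.353 -0.355  0.028]
scene chest 0.57 [324. 273.] [0.678 0.257 0.154]
scene jack_grip 0.77 [233. 131.] [ 0.329 -0.381  0.14 ]
scene jack_grip 0.74 [206. 143.] [ 0.529 -0.3    0.232]
scene saddle_top 0.48 [242. 153.] [ 0.461 -0.21   0.191]
scene saddle_top 0.45 [196. 167.] [ 0.56  -0.337  0.137]
scene handle_pad 0.63 [291. 204.] [ 0.436 -0.025  0.041]
scene handle_pad 0.58 [216. 124.] [ 0.29  -0.517  0.098]
scene handle_pad 0.57 [249. 147.] [ 0.432 -0.203  0.204]
scene fork_notch 0.87 [210. 155.] [ 0.526 -0.297  0.184]
scene fork_notch 0.53 [323. 274.] [0.682 0.259 0.155]
scene jack_pin 0.66 [209. 153.] [ 0.524 -0.297  0.193]
scene jack_pin 0.63 [232. 141.] [ 0.336 -0.384  0.097]
scene prong_tips 0.87 [216. 144.] [ 0.304 -0.519  0.008]
scene pan 0.61 [414. 266.] [0.399 0.411 0.002]
scene mortar 0.95 [197. 265.] [ 0.814 -0.088  0.055]
scene mortar 0.3 [207. 143.] [ 0.527 -0.298  0.233]
scene jar 0.93 [294. 205.] [ 0.428 -0.02   0.035]
top jack 0.95 [391. 230.] [ 0.516 -0.292  0.19 ]
top jack 0.72 [411. 300
[... 274 characters left out ...]
 [ 0.321 -0.502  0.098]
top handle_pad 0.61 [365. 258.] [ 0.434 -0.216  0.2  ]
top fork_notch 0.88 [393. 229.] [ 0.516 -0.291  0.221]
top fork_notch 0.28 [299. 265.] [ 0.416 -0.037  0.085]
top lift_tab 0.86 [261. 210.] [0.583 0.081 0.056]
top lift_tab 0.61 [387. 237.] [ 0.501 -0.29   0.147]
top jack_pin 0.81 [393. 230.] [ 0.512 -0.292  0.212]
top prong_tips 0.56 [387. 234.] [ 0.508 -0.288  0.149]
top prong_tips 0.33 [367. 258.] [ 0.436 -0.222  0.203]
top pan 0.75 [158. 270.] [ 0.393  0.402 -0.004]
top mortar 0.9 [324. 152.] [ 0.788 -0.116  0.   ]
top jar 0.79 [299. 264.] [ 0.42  -0.038  0.081]
1.5 [[ 0.915  0.403  0.   ]
 [ 0.403 -0.915 -0.   ]
 [ 0.     0.    -1.   ]] [ 1.118  0.511 -0.205]
```

```bash
python3 - <<'E'
from h import *
for n in ["scene","top"]:
    im=np.load(n+"0.npz")["im"]; save(n+"0b.png",cv2.resize(im,(800,600),interpolation=cv2.INTER_CUBIC))
im=np.load("scene0.npz")["im"]; a=cv2.resize(im[100:220,160:320],(800,600),interpolation=cv2.INTER_CUBIC); save("crop0.png",a)
E
```

```text
(no output)
```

View pics/scene0b.png

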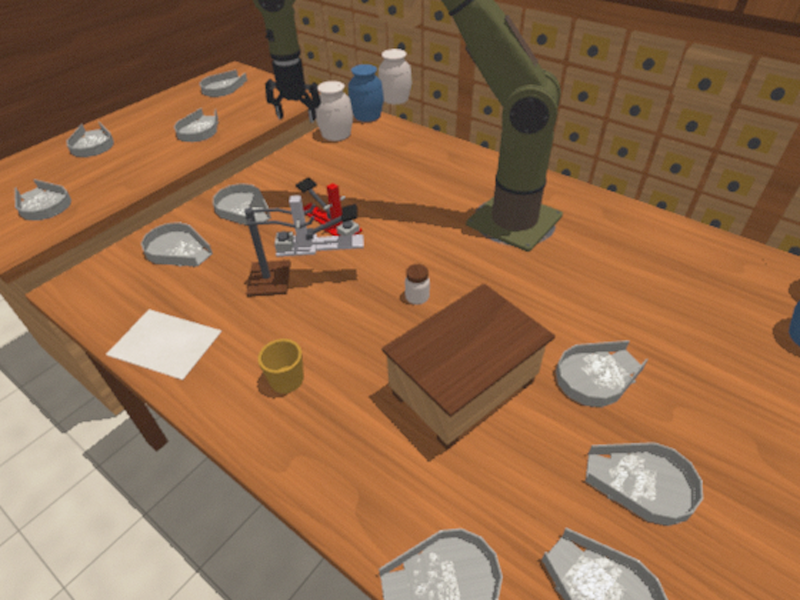

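View pics/top0b.png

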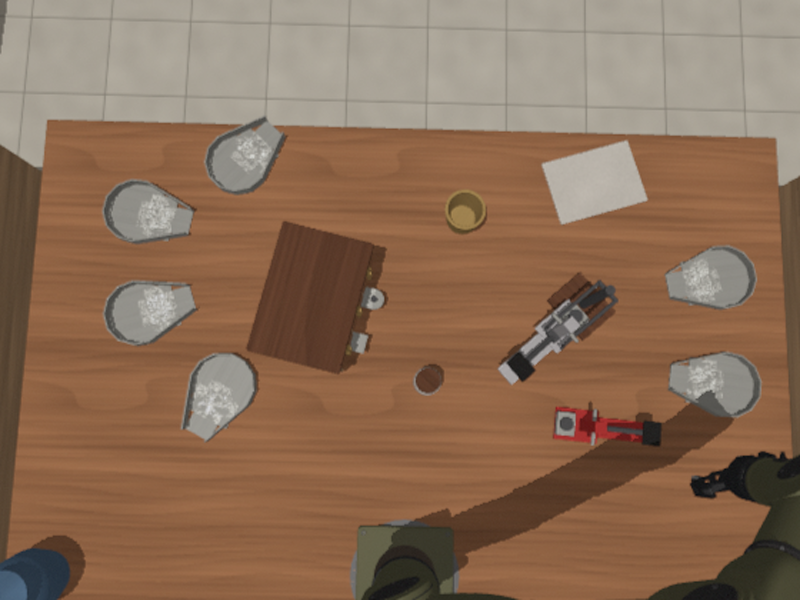

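View pics/crop0.png

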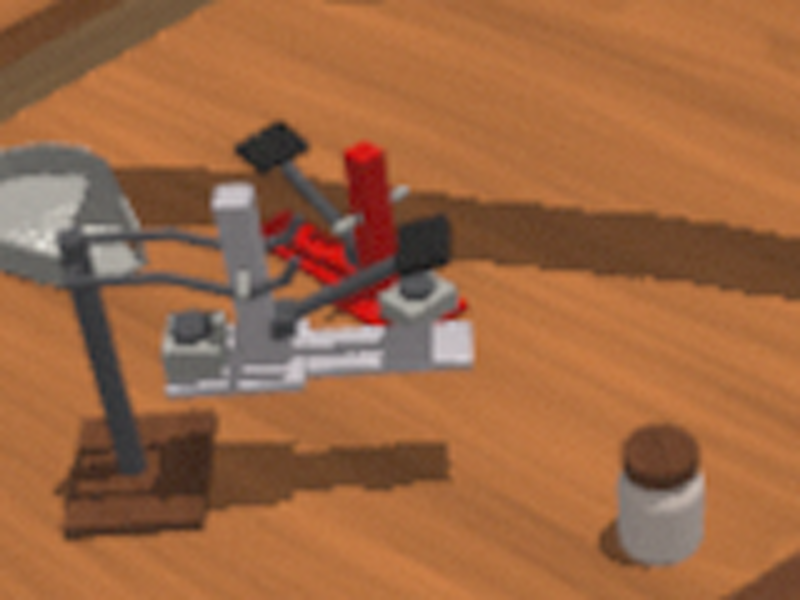

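The two jack shapes are the bare-metal one on the fork (scene 206,143; top 391,230) and the red one on the counter (scene 233,131; top 422,298). The bare-metal one is on the forked hanger, so it is the one meant, and the crop confirms it. The rounded tab with the stud is at top (262,209). The square tab is at (251,240). Next I'll measure the geometry.

```bash
python3 - <<'E'
from h import *
np.set_printoptions(precision=4,suppress=True)
im=np.load("top0.npz"); d=im["d"]; rgb=im["im"]; P=cloud("top",d)
table=P[(np.abs(P[...,2])<0.02)&(d>0)]; print("table z med",np.median(table[:,2]))
# chest top
reg=imaging.trace("top","chest"); 
imaging.get_image("top")
reg=imaging.trace("top","chest")
for r in reg[:3]:
    m=r["region"]&(abs(P[...,2]-0.155)<0.012); print("chest",r["conf"],m.sum(),np.median(P[m][:,2]))
    rc=cv2.minAreaRect(P[m][:,:2].astype(np.float32)); print(rc,cv2.boxPoints(rc))
# column top
for n in ["top","scene"]:
    z=np.load(n+"0.npz"); Q=cloud(n,z["d"]); m=(abs(Q[...,2]-0.244)<0.008)&(abs(Q[...,0]-0.52)<0.04)&(abs(Q[...,1]+0.30)<0.04)
    print(n,"coltop",m.sum(),np.median(Q[m],0),cv2.minAreaRect(Q[m][:,:2].astype(np.float32)))
# heights map crop around jack region and tabs
a=cv2.resize(rgb[195:275,345:440],(760,640)[:2],interpolation=cv2.INTER_CUBIC);save("jt.png",cv2.resize(a,(712,600)))
a=cv2.resize(rgb[150:270,170:275],(525,600),interpolation=cv2.INTER_CUBIC);save("ct.png",a)
for v in range(200,222,2): print(v,[f"{1000*P[v,u,2]:.0f}" for u in range(248,274,2)])
for v in range(230,250,2): print(v,[f"{1000*P[v,u,2]:.0f}" for u in range(238,264,2)])
E
```

```text
table z med -0.00011262951149812284
chest 0.66 6260 0.15450355899657886
((0.5756539106369019, 0.2053636610507965), (0.1951289027929306, 0.2766389846801758), 76.77660369873047) [[0.4187 0.142 ]
 [0.688  0.0787]
 [0.7326 0.2687]
 [0.4633 0.332 ]]
top coltop 84 [ 0.5182 -0.3039  0.2423] ((0.5185826420783997, -0.3042663037776947), (0.0232562068849802, 0.02462487481534481), 44.05464172363281)
scene coltop 49 [ 0.5221 -0.3028  0.2442] ((0.5180786848068237, -0.3052528202533722), (0.027148175984621048, 0.023314012214541435), 45.329200744628906)
200 ['161', '155', '154', '130', '61', '-2', '-1', '1', '2', '-2', '2', '3', '-2']
202 ['154', '153', '161', '115', '55', '51', '48', '-3', '5', '1599', '-7', '2', '-2']
204 ['153', '153', '153', '85', '50', '53', '51', '51', '51', '52', '-5', '2', '-3']
206 ['155', '154', '145', '48', '54', '48', '43', '46', '50', '53', '-4', '4', '-1']
208 ['151', '153', '123', '46', '55', '48', '55', '54', '48', '52', '52', '1', '5']
210 ['158', '157', '113', '61', '50', '55', '60', '57', '52', '58', '52', '-0', '-4']
212 ['159', '162', '91', '54', '46', '50', '49'
[... 513 characters left out ...]
3', '1', '-8', '-1']
234 ['155', '152', '149', '161', '93', '51', '47', '53', '59', '3', '3', '-3', '1']
236 ['146', '160', '152', '153', '69', '43', '51', '45', '55', '55', '-5', '2', '2']
238 ['153', '154', '154', '126', '50', '50', '52', '54', '48', '50', '0', '-1', '-3']
240 ['156', '154', '158', '110', '51', '52', '50', '47', '47', '50', '-8', '5', '2']
242 ['153', '1599', '153', '123', '57', '53', '44', '50', '52', '1', '2', '-3', '-3']
244 ['154', '153', '150', '86', '74', '58', '43', '55', '1599', '-1', '-1', '-2', '4']
246 ['154', '156', '129', '119', '-0', '2', '56', '48', '55', '-1', '-4', '-2', '-5']
248 ['152', '158', '92', '84', '-4', '4', '1', '-5', '-1', '-4', '1', '3', '-6']
```

View pics/jt.png

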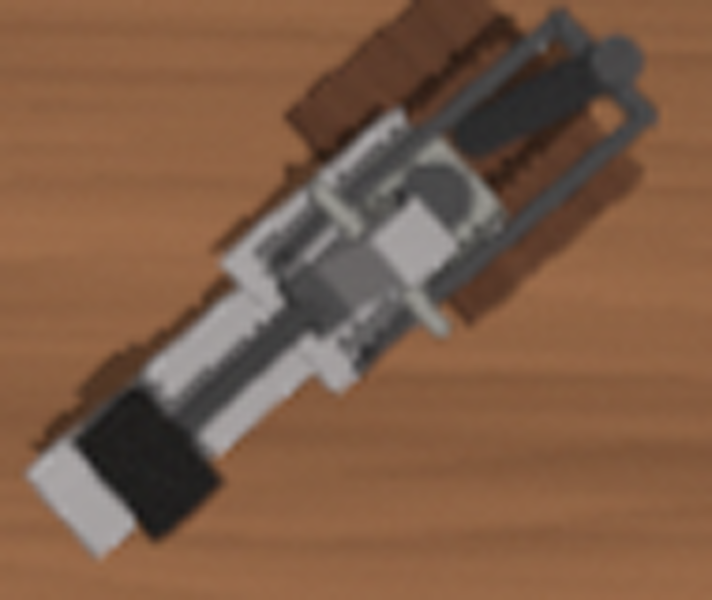

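View pics/ct.png

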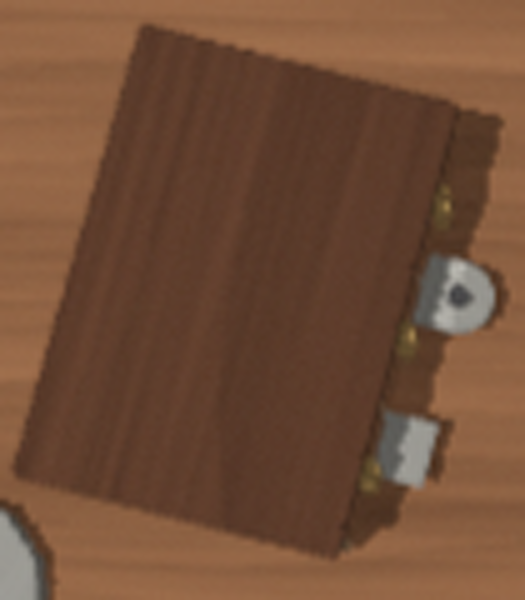

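```bash
python3 - <<'E'
from h import *
np.set_printoptions(precision=4,suppress=True)
z=np.load("top0.npz"); d=z["d"]; rgb=z["im"].astype(int); P=cloud("top",d)
# chest top by colour: lid dark reddish
lid=(P[...,2]>0.14)&(P[...,2]<0.17); lid[:, :160]=0; lid[:,275:]=0; lid[:140]=0; lid[270:]=0
R,G,B=rgb[...,0],rgb[...,1],rgb[...,2]
print("lid col",np.median(rgb[lid],0))
m=((abs(rgb-np.median(rgb[lid],0)).sum(-1)<45)).astype(np.uint8); m[:, :165]=0; m[:,270:]=0; m[:150]=0; m[265:]=0
m=cv2.morphologyEx(cv2.morphologyEx(m,cv2.MORPH_CLOSE,np.ones((3,3))),cv2.MORPH_OPEN,np.ones((5,5)))
n,l,s,c=cv2.connectedComponentsWithStats(m); k=1+np.argmax(s[1:,4]); m=l==k
v,u=np.nonzero(m); W=np.array([wz("top",p,0.155)[:2] for p in zip(u,v)],np.float32)
rc=cv2.minAreaRect(W); print(rc,cv2.boxPoints(rc))
vis=z["im"].copy(); vis[m]=[0,255,0]; save("lid.png",cv2.resize(vis[140:275,160:280],(533,600)))
# second estimate: PCA
C=W.mean(0); ev,V=np.linalg.eigh(np.cov((W-C).T)); ax=V[:,0]; ax=ax*np.sign(ax[1]); print("PCA",C,np.degrees(np.arctan2(ax[1],ax[0])),np.sqrt(12*ev))
# tab: grey px with z~52
def seg(u0,u1,v0,v1,zz,sel):
    v,u=np.mgrid[v0:v1,u0:u1]; mm=sel[v0:v1,u0:u1]
    return np.array([wz("top",p,zz)[:2] for p in zip(u[mm],v[mm])])
sat=rgb.max(-1)-rgb.min(-1)
t=seg(250,273,198,222,0.052,(sat<30)&(rgb.max(-1)>70)); print("tab px",len(t),"range",t.min(0),t.max(0),t.mean(0))
# jack pad black
dark=(rgb.max(-1)<45)
for lo in (35,45,60):
    t=seg(350,378,240,270,0.200,rgb.max(-1)<lo); print("pad",len(t),t.mean(0), cv2.minAreaRect(t.astype(np.float32)))
p=t.mean(0); col=np.array([.5184,-.3042]); dd=col-p; print("jack yaw pad",np.degrees(np.arctan2(dd[1],dd[0])),np.linalg.norm(dd))
# jack from image corners (crop jt scale 712/95)
f=lambda a,b:(345+(a+.5)*95/712-.5,195+(b+.5)*80/600-.5)
for nm,q,h in [("pinL",(322,185),.189),("pinR",(445,333),.189),("coltop",(414,242),.244),("post",(618,62),.218),("saddle",(437,193),.142),("pad",(149,463),.200)]: print(nm,wz("top",f(*q),h))
print("stud",wz("top",(170+459.5*.2,150+296*.2),.058))
E
```

```text
lid col [93. 60. 43.]Traceback (most recent call last):
  File "<stdin>", line 11, in <module>
  File "h.py", line 8, in wz
    K,R,t=cal(n); r=R.T@np.linalg.inv(K)@np.array([uv[0],uv[1],1.]); c=-R.T@t; return c+r*(z-c[2])/r[2]
          ~~~^^^
  File "h.py", line 4, in cal
    c=imaging.get_calibration(n); R=cv2.Rodrigues(np.array(c["rvec"],float))[0]; return np.array(c["intrinsics"]),R,np.array(c["tvec"],float).ravel()
ValueError: time passes only in moves, steps and waits
```

Calibration gets called too many times, so I'll cache it.

```bash
python3 - <<'E'
s=open('h.py').read().replace("def cal(n):","import functools\n@functools.lru_cache(None)\ndef cal(n):"); open('h.py','w').write(s)
E
cat > m.py <<'E'
from h import *
np.set_printoptions(precision=4,suppress=True)
z=np.load("top0.npz"); d=z["d"]; rgb=z["im"].astype(int); P=cloud("top",d)
lid=(P[...,2]>0.14)&(P[...,2]<0.17); lid[:, :160]=0; lid[:,275:]=0; lid[:140]=0; lid[270:]=0
m=((abs(rgb-np.median(rgb[lid],0)).sum(-1)<45)).astype(np.uint8); m[:, :165]=0; m[:,270:]=0; m[:150]=0; m[265:]=0
m=cv2.morphologyEx(cv2.morphologyEx(m,cv2.MORPH_CLOSE,np.ones((3,3))),cv2.MORPH_OPEN,np.ones((5,5)))
n,l,s,c=cv2.connectedComponentsWithStats(m); k=1+np.argmax(s[1:,4]); m=l==k
v,u=np.nonzero(m); W=np.array([wz("top",p,0.155)[:2] for p in zip(u,v)],np.float32)
rc=cv2.minAreaRect(W); print(rc,cv2.boxPoints(rc))
vis=z["im"].copy(); vis[m]=[0,255,0]; save("lid.png",cv2.resize(vis[140:275,160:280],(533,600)))
C=W.mean(0); ev,V=np.linalg.eigh(np.cov((W-C).T)); ax=V[:,0]; ax=ax*np.sign(ax[1]); print("PCA",C,np.degrees(np.arctan2(ax[1],ax[0])),np.sqrt(12*ev))
def seg(u0,u1,v0,v1,zz,sel):
    v,u=np.mgrid[v0:v1,u0:u1]; mm=sel[v0:v1,u0:u1]
    return np.array([wz("top",p,zz)[:2] for p in zip(u[mm],v[mm])])
sat=rgb.max(-1)-rgb.min(-1)
t=seg(250,273,198,222,0.052,(sat<30)&(rgb.max(-1)>70)); print("tab px",len(t),"range",t.min(0),t.max(0),t.mean(0))
for lo in (35,45,60):
    t=seg(350,378,240,270,0.200,rgb.max(-1)<lo); print("pad",len(t),t.mean(0), cv2.minAreaRect(t.astype(np.float32)))
p=t.mean(0); col=np.array([.5184,-.3042]); dd=col-p; print("jack yaw pad",np.degrees(np.arctan2(dd[1],dd[0])),np.linalg.norm(dd))
f=lambda a,b:(345+(a+.5)*95/712-.5,195+(b+.5)*80/600-.5)
for nm,q,h in [("pinL",(322,185),.189),("pinR",(445,333),.189),("coltop",(414,242),.244),("post",(618,62),.218),("saddle",(437,193),.142),("pad",(149,463),.200)]: print(nm,wz("top",f(*q),h))
print("stud",wz("top",(170+459.5*.2,150+296*.2),.058))
E
python3 m.py
```

```text
((0.5720927715301514, 0.19077783823013306), (0.223735511302948, 0.2761136293411255), 76.91130828857422) [[0.4123 0.1131]
 [0.6812 0.0506]
 [0.7319 0.2685]
 [0.463  0.331 ]]
PCA [0.5728 0.1953] 72.50004184449895 [0.2141 0.2755]
tab px 206 range [0.5658 0.0596] [0.613  0.1091] [0.5886 0.084 ]
pad 159 [ 0.4405 -0.2133] ((0.4407236874103546, -0.21349704265594482), (0.04282920062541962, 0.03174199163913727), 45.35102462768555)
pad 188 [ 0.4405 -0.2143] ((0.44074633717536926, -0.21488113701343536), (0.04477047920227051, 0.03377141058444977), 45.34273147583008)
pad 209 [ 0.4414 -0.2146] ((0.4521200954914093, -0.224752277135849), (0.04671574383974075, 0.06765442341566086), 45.3426399230957)
jack yaw pad -49.34545110978771 0.11812556638776983
pinL [ 0.5466 -0.2823  0.189 ]
pinR [ 0.4916 -0.3283  0.189 ]
coltop [ 0.5194 -0.3036  0.244 ]
post [ 0.5914 -0.3869  0.218 ]
saddle [ 0.5506 -0.3377  0.142 ]
pad [ 0.4398 -0.2147  0.2   ]
stud [0.5864 0.0785 0.058 ]
```

View pics/lid.png

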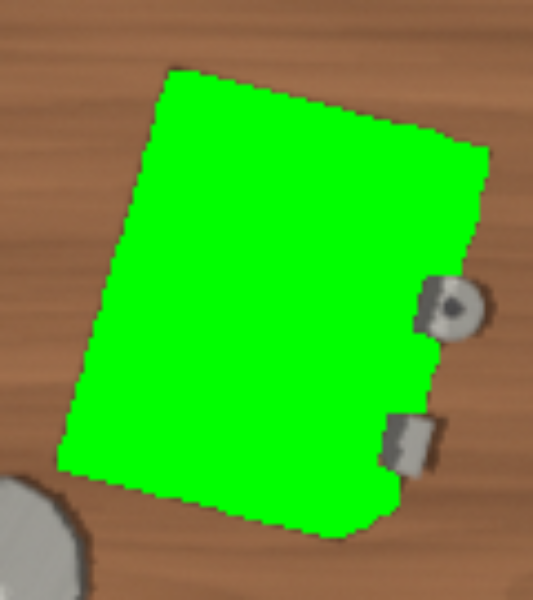

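```bash
python3 - <<'E'
from h import *
np.set_printoptions(precision=4,suppress=True)
c=[(145,25),(458,107),(335,557),(15,475)]
g=lambda q:(170+(q[0]+.5)/5-.5,150+(q[1]+.5)/5-.5)
W=[wz("top",g(q),.155)[:2] for q in c]
for i in range(4):
    e=W[(i+1)%4]-W[i]; print(W[i],np.linalg.norm(e),np.degrees(np.arctan2(e[1],e[0])))
C=np.mean(W,0);print(C)
for th in np.radians([76.5,77,77.5]):
    R=np.array([[np.cos(th),-np.sin(th)],[np.sin(th),np.cos(th)]])
    print(C+R@[-.116,-.04], "stud?", C+R@[-.107,.06])
print("stud",wz("top",g((459.5,296)),.058), "sq centre",wz("top",g((421,450)),.052))
z=np.load("top0.npz");z2=z["im"]
# stud from the tab outline circle: extreme tip points
for q in [(497,296),(460,335),(466,258)]: print(wz("top",g(q),.052))
E
```

```text
[0.7302 0.2654] 0.19044514015213282 -103.62887144745261
[0.6853 0.0803] 0.2715935028061401 166.536979167558
[0.4212 0.1435] 0.18953839777947384 76.9029029156376
[0.4642 0.3281] 0.2733567788970009 -13.272323648720622
[0.5752 0.2043]
[0.587  0.0822] stud? [0.4919 0.1143]
[0.5881 0.0823] stud? [0.4927 0.1136]
[0.5892 0.0824] stud? [0.4935 0.1128]
stud [0.5876 0.0798 0.058 ] sq centre [0.4921 0.1012 0.052 ]
[0.589  0.0567 0.052 ]
[0.5641 0.079  0.052 ]
[0.6125 0.0766 0.052 ]
```

Request:
arm_command([
  [0, 0, -0.035],
  [0, 0, -0.035],
  [0, 0, -0.03],
  [0, 0, 0],
  [0, 0, 0],
  [0, 0, 0],
  [0, 0, 0],
  [0, 0, 0],
  [0, 0, 0],
  [0, 0, 0],
], jaw=[0.06, 0.06, 0.06, 0.06, 0.06, 0.06, 0.06, 0.06, 0.06, 0.06], turn=[7, 7, 7, 7, 7, 7, 7, 7, 7, 7], grip_force=60)

```text
t: 2.48
tool_pos: [0.2521, -0.5718, 0.3369]
orientation: [[0.671, -0.742, 0.003], [-0.742, -0.671, 0.001], [0.001, -0.003, -1.0]]
ft_force: [0.9, -0.3, 0.9]
finger_gap: 0.06
```

```bash
cat > d.py <<'E'
import sys
from h import *
np.set_printoptions(precision=4,suppress=True)
s=monitor.get_obs(); R=np.array(s["orientation"]); p=np.array(s["tool_pos"])
print("t",s["t"],"pos",p,"yaw",np.degrees(np.arctan2(R[1,0],R[0,0])),"tilt",R[2],"F",np.array(s["ft_force"]),"T",np.array(s["torque"]),"gap",s["finger_gap"],"q",np.array(s["qpos"]))
if len(sys.argv)>3:
    g=np.array([float(a) for a in sys.argv[1:4]]); print("tool delta mm",1000*R.T@(g-p))
    if len(sys.argv)>4: y=float(sys.argv[4]); print("turn",-((y-np.degrees(np.arctan2(R[1,0],R[0,0]))+180)%360-180))
E
python3 d.py .5187 -.304 .30 -49.3
```

```text
t 2.4833 pos [ 0.2521 -0.5718  0.3369] yaw -47.87371828253168 tilt [ 0.001  -0.0025 -1.    ] F [ 0.9051 -0.3001  0.8795] T [0.0057 0.0486 0.0108] gap 0.059955453721036764 q [ 1.0012  0.5892  0.1506  1.4295 -0.0953  1.1297 -1.2389]
tool delta mm [ -19.7698 -377.2571   37.8264]
turn 1.4262817174683278
```

Request:
arm_command([
  [-0.002, -0.037, 0],
  [-0.002, -0.037, 0],
  [-0.002, -0.037, 0],
  [-0.002, -0.037, 0],
  [-0.002, -0.037, 0],
  [-0.002, -0.037, 0],
  [-0.002, -0.037, 0],
  [-0.002, -0.037, 0],
  [-0.002, -0.037, 0],
  [-0.002, -0.037, 0],
], jaw=[0.06, 0.06, 0.06, 0.06, 0.06, 0.06, 0.06, 0.06, 0.06, 0.06], turn=[0.7, 0.7, 0, 0, 0, 0, 0, 0, 0, 0])

```text
t: 3.32
tool_pos: [0.5231, -0.3162, 0.3355]
orientation: [[0.63, -0.777, -0.004], [-0.777, -0.63, -0.007], [0.003, 0.007, -1.0]]
ft_force: [0.3, -1.2, -0.4]
finger_gap: 0.0598
```

```bash
python3 d.py .5187 -.304 .30 -49.3
```

```text
t 3.3167 pos [ 0.5231 -0.3162  0.3355] yaw -50.94823088885156 tilt [ 0.0029  0.007  -1.    ] F [ 0.3163 -1.2012 -0.4182] T [-0.0211 -0.0455 -0.048 ] gap 0.0598413606854585 q [ 0.3699  0.5691  0.1685  1.4761 -0.0929  1.1044 -1.9059]
tool delta mm [-12.3955  -4.5301  35.482 ]
turn -1.6482308888515718
```

Request:
arm_command([
  [-0.012, -0.0045, 0],
  [0, 0, 0.01],
  [0, 0, 0.02],
  [0, 0, 0.02],
  [0, 0, 0.01],
  [0, 0, 0],
  [0, 0, 0],
  [0, 0, 0],
  [0, 0, 0],
  [0, 0, 0],
], jaw=[0.06, 0.06, 0.06, 0.06, 0.06, 0.06, 0.06, 0.06, 0.06, 0.06], turn=[-1.6, 0, 0, 0, 0, 0, 0, 0, 0, 0])

```text
t: 4.15
tool_pos: [0.5327, -0.2888, 0.2753]
orientation: [[0.672, -0.741, 0.008], [-0.741, -0.672, -0.0], [0.006, -0.006, -1.0]]
ft_force: [0.8, 0.4, 0.2]
finger_gap: 0.0601
```

```bash
python3 d.py .5187 -.304 .209 -49.3; python3 - <<'E'
from h import *
im,d=imaging.get_image("scene"); save("g1.png",cv2.resize(im[90:210,150:310],(800,600),interpolation=cv2.INTER_CUBIC))
E
```

```text
t 4.15 pos [ 0.5327 -0.2888  0.2753] yaw -47.80222478022038 tilt [ 0.006  -0.0061 -1.    ] F [0.7866 0.3525 0.1731] T [-0.0376 -0.0166  0.039 ] gap 0.06014088784915338 q [ 0.3451  0.6115  0.1356  1.59   -0.1006  0.9391 -1.8898]
tool delta mm [ 1.4819 21.0067 66.1986]
turn 1.4977752197796121
```

View pics/g1.png

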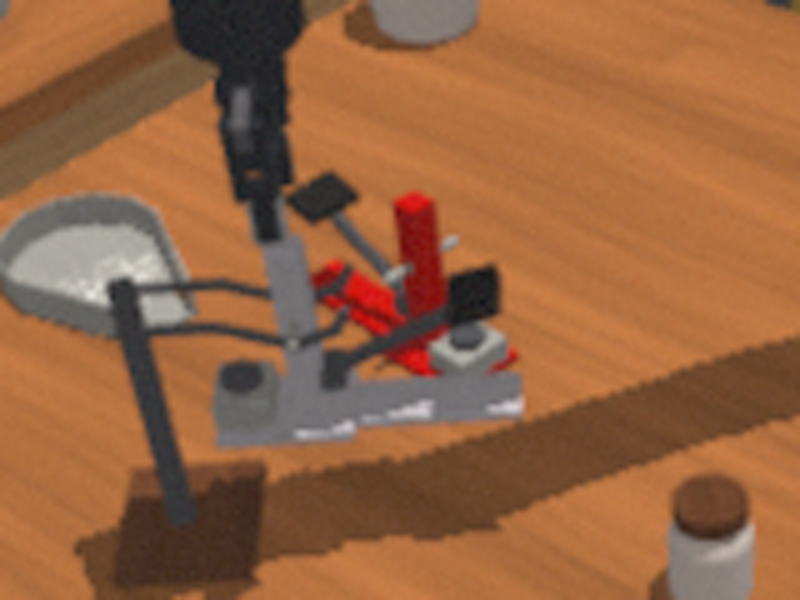

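Request:
arm_command([
  [0.001, 0.014, 0],
  [0, 0.007, 0],
  [0, 0, 0],
  [0, 0, 0],
  [0, 0, 0],
  [0, 0, 0],
  [0, 0, 0],
  [0, 0, 0],
  [0, 0, 0],
  [0, 0, 0],
], jaw=[0.06, 0.06, 0.06, 0.06, 0.06, 0.06, 0.06, 0.06, 0.06, 0.06], turn=[1.5, 0, 0, 0, 0, 0, 0, 0, 0, 0])

```text
t: 5.03
tool_pos: [0.5162, -0.3065, 0.2771]
orientation: [[0.649, -0.761, 0.011], [-0.761, -0.649, -0.002], [0.009, -0.007, -1.0]]
ft_force: [0.1, 0.1, 0.5]
finger_gap: 0.0598
```

```bash
python3 d.py .5187 -.304 .209 -49.3
```

```text
t 5.0333 pos [ 0.5162 -0.3065  0.2771] yaw -49.567582814924364 tilt [ 0.0093 -0.0072 -0.9999] F [0.0908 0.132  0.4571] T [ 0.0762  0.0268 -0.0137] gap 0.05976820809031609 q [ 0.3783  0.6003  0.143   1.6087 -0.1049  0.9288 -1.8773]
tool delta mm [-0.9347 -3.0092 68.1039]
turn -0.2675828149243671
```

Request:
arm_command([
  [0, -0.002, 0.01],
  [0, 0, 0.012],
  [0, 0, 0.012],
  [0, 0, 0.012],
  [0, 0, 0.008],
  [0, 0, 0.004],
  [0, 0, 0.002],
  [0, 0, 0],
  [0, 0, 0],
  [0, 0, 0],
], jaw=[0.06, 0.06, 0.06, 0.06, 0.06, 0.06, 0.06, 0.06, 0.06, 0.06], turn=[0, 0, 0, 0, 0, 0, 0, 0, 0, 0])

```text
t: 5.87
tool_pos: [0.5203, -0.3034, 0.2115]
orientation: [[0.651, -0.759, 0.012], [-0.759, -0.651, -0.002], [0.009, -0.008, -1.0]]
ft_force: [-0.3, 0.2, -0.5]
finger_gap: 0.06
```

```bash
python3 d.py .5187 -.304 .209 -49.3
```

```text
t 5.8667 pos [ 0.5203 -0.3034  0.2115] yaw -49.414305958174005 tilt [ 0.0093 -0.0085 -0.9999] F [-0.3168  0.1741 -0.4847] T [-0.0394  0.037  -0.0463] gap 0.06001666489403281 q [ 0.3821  0.6782  0.1252  1.6805 -0.118   0.7784 -1.8702]
tool delta mm [-0.6641  1.6286  2.529 ]
turn -0.11430595817401468
```

Request:
arm_command([
  [0, 0.0015, 0.002],
  [0, 0, 0],
  [0, 0, 0],
  [0, 0, 0],
  [0, 0, 0],
  [0, 0, 0],
  [0, 0, 0],
  [0, 0, 0],
  [0, 0, 0],
  [0, 0, 0],
], jaw=[0.04, 0.03, 0.02, 0.015, 0.015, 0.015, 0.015, 0.015, 0.015, 0.015], turn=[0, 0, 0, 0, 0, 0, 0, 0, 0, 0], grip_force=90)

```text
t: 6.7
tool_pos: [0.52, -0.3053, 0.2111]
orientation: [[0.651, -0.759, 0.015], [-0.759, -0.651, -0.004], [0.013, -0.009, -1.0]]
ft_force: [-0.3, 0.2, -0.9]
finger_gap: 0.0226
```

```bash
python3 d.py .5187 -.304 .25 -49.3; python3 - <<'E'
from h import *
im,d=imaging.get_image("scene"); save("g2.png",cv2.resize(im[90:210,150:310],(800,600),interpolation=cv2.INTER_CUBIC))
E
```

```text
t 6.7 pos [ 0.52   -0.3053  0.2111] yaw -49.39598617613057 tilt [ 0.0128 -0.0094 -0.9999] F [-0.2891  0.1504 -0.8788] T [-0.042   0.0436  0.0188] gap 0.022594506133804766 q [ 0.385   0.678   0.1247  1.6829 -0.1177  0.7726 -1.8673]
tool delta mm [ -1.2706  -0.2266 -38.9409]
turn -0.09598617613056604
```

View pics/g2.png

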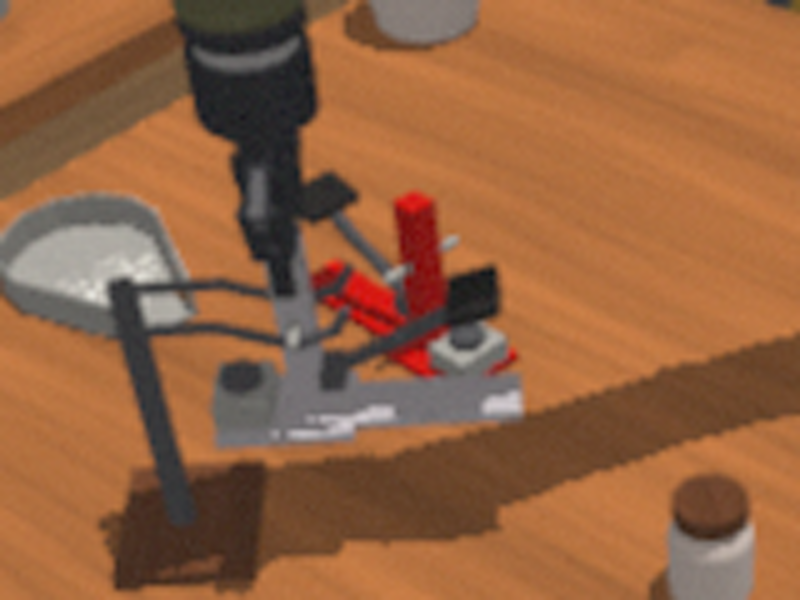

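Request:
arm_command([
  [0, 0, 0],
  [0, 0, -0.006],
  [0, 0, -0.008],
  [0, 0, -0.01],
  [0, 0, -0.01],
  [0, 0, -0.006],
  [0, 0, -0.002],
  [0, 0, 0],
  [0, 0, 0],
  [0, 0, 0],
], jaw=[0.015, 0.015, 0.015, 0.015, 0.015, 0.015, 0.015, 0.015, 0.015, 0.015], turn=[0, 0, 0, 0, 0, 0, 0, 0, 0, 0])

```text
t: 7.58
tool_pos: [0.5141, -0.3018, 0.2518]
orientation: [[0.651, -0.759, 0.002], [-0.759, -0.651, 0.004], [-0.002, -0.004, -1.0]]
ft_force: [-0.4, -0.8, -8.3]
finger_gap: 0.0231
```

```bash
python3 d.py .5187 -.304 .25 -49.3; python3 - <<'E'
from h import *
im,d=imaging.get_image("scene"); save("g3.png",cv2.resize(im[90:210,150:310],(800,600),interpolation=cv2.INTER_CUBIC))
E
```

```text
t 7.5833 pos [ 0.5141 -0.3018  0.2518] yaw -49.40292477838545 tilt [-0.0023 -0.004  -1.    ] F [-0.3908 -0.7822 -8.2829] T [-0.0025  0.0499  0.0113] gap 0.02307433382779846 q [ 0.3777  0.6273  0.136   1.642  -0.1093  0.8802 -1.8751]
tool delta mm [ 4.711  -2.0415  1.8026]
turn -0.102924778385443
```

View pics/g3.png

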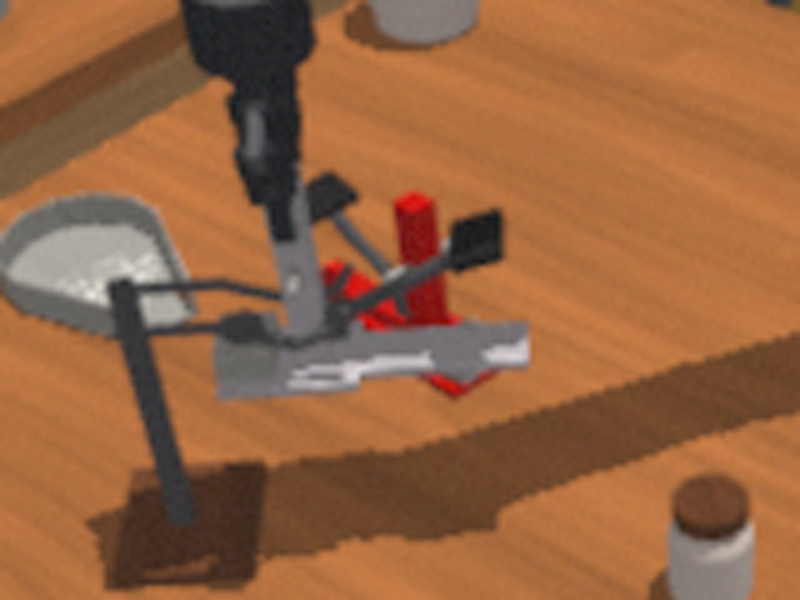

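Request:
arm_command([
  [0, 0, 0.004],
  [0, 0, 0.002],
  [0, 0, 0],
  [-0.005, 0, 0],
  [-0.01, 0, 0],
  [-0.012, 0, 0],
  [-0.014, 0, 0],
  [-0.014, 0, 0],
  [-0.016, 0, 0],
  [-0.016, 0, 0],
], jaw=[0.015, 0.015, 0.015, 0.015, 0.015, 0.015, 0.015, 0.015, 0.015, 0.015], turn=[0, 0, 0, 0, 0, 0, 0, 0, 0, 0])

```text
t: 8.47
tool_pos: [0.4558, -0.2351, 0.2433]
orientation: [[0.648, -0.761, 0.002], [-0.761, -0.648, 0.002], [-0.0, -0.003, -1.0]]
ft_force: [-0.7, 0.6, -7.6]
finger_gap: 0.0228
```

```bash
python3 d.py .429 -.203 .25 -49.3
```

```text
t 8.4667 pos [ 0.4558 -0.2351  0.2433] yaw -49.58137396131651 tilt [-0.0001 -0.0031 -1.    ] F [-0.6543  0.556  -7.5862] T [ 0.0436 -0.0139  0.0092] gap 0.022771662879113037 q [ 0.3007  0.5282  0.1371  1.8972 -0.1088  0.722  -1.9351]
tool delta mm [-41.7706  -0.4491  -6.6482]
turn -0.28137396131651826
```

Request:
arm_command([
  [-0.014, 0, 0],
  [-0.014, 0, 0],
  [-0.01, 0, 0],
  [-0.005, 0, 0],
  [0, 0, -0.01],
  [0, 0, -0.01],
  [0, 0, -0.01],
  [0, 0, 0],
  [0, 0, 0],
  [0, 0, 0],
], jaw=[0.015, 0.015, 0.015, 0.015, 0.015, 0.015, 0.015, 0.015, 0.015, 0.015], turn=[0, 0, 0, 0, 0, -3, -6, -7, -7, -7])

```text
t: 9.3
tool_pos: [0.4226, -0.1964, 0.277]
orientation: [[0.948, -0.318, 0.002], [-0.318, -0.948, 0.003], [0.001, -0.004, -1.0]]
ft_force: [-0.3, -0.9, -8.5]
finger_gap: 0.023
```

Request:
arm_command([
  [0, 0, 0],
  [0, 0, 0],
  [0, 0, 0],
  [0, 0, 0],
  [0, 0, 0],
  [0, 0, 0],
  [0, 0, 0],
  [0, 0, 0],
  [0, 0, 0],
  [0, 0, 0],
], jaw=[0.015, 0.015, 0.015, 0.015, 0.015, 0.015, 0.015, 0.015, 0.015, 0.015], turn=[-7, -7, -7, -7, -7, -7, -7, -7, -7, -7])

```text
t: 10.13
tool_pos: [0.4231, -0.2012, 0.2796]
orientation: [[0.602, 0.799, 0.008], [0.799, -0.602, -0.003], [0.002, 0.009, -1.0]]
ft_force: [-0.6, -0.4, -8.6]
finger_gap: 0.0228
```

```bash
python3 d.py .55 -.045 .25 76.6
```

```text
t 10.1333 pos [ 0.4231 -0.2012  0.2796] yaw 53.00060660000882 tilt [ 0.0023  0.0088 -1.    ] F [-0.5833 -0.3657 -8.5566] T [0.0256 0.0434 0.0073] gap 0.02276458496087527 q [ 0.5982  0.4291 -0.3704  1.9577  0.2167  0.7835 -0.5404]
tool delta mm [201.0396   7.0977  30.0958]
turn -23.599393399991186
```

Request:
arm_command([
  [0, 0, 0],
  [0, 0, 0],
  [0, 0, 0],
  [0, 0, 0],
  [0.01, 0.005, 0],
  [0.02, 0.01, 0],
  [0.025, 0.015, 0],
  [0.02, 0.015, 0],
  [0.01, 0.005, 0],
  [0, 0, 0],
], jaw=[0.015, 0.015, 0.015, 0.015, 0.015, 0.015, 0.015, 0.015, 0.015, 0.015], turn=[-6, -6, -5, -2, 0, 0, 0, 0, 0, 0])

```text
t: 10.97
tool_pos: [0.4991, -0.1363, 0.28]
orientation: [[0.31, 0.951, 0.01], [0.951, -0.31, -0.007], [-0.004, 0.012, -1.0]]
ft_force: [0.8, -0.2, -8.4]
finger_gap: 0.0223
```

```bash
python3 d.py .5544 -.0606 .18 76.6
```

```text
t 10.9667 pos [ 0.4991 -0.1363  0.28  ] yaw 71.93884228630918 tilt [-0.0037  0.0121 -0.9999] F [ 0.8139 -0.1617 -8.3764] T [-0.0898  0.0542  0.0291] gap 0.02232766156094492 q [ 0.464   0.5036 -0.4509  1.8266  0.2889  0.8646 -0.4405]
tool delta mm [89.487  27.8626 99.9717]
turn -4.661157713690812
```

Request:
arm_command([
  [0.01, 0.005, 0],
  [0.015, 0.008, 0.01],
  [0.018, 0.01, 0.015],
  [0.018, 0.006, 0.018],
  [0.012, 0.002, 0.018],
  [0.007, 0, 0.014],
  [0.002, 0, 0.008],
  [0, 0, 0.003],
  [0, 0, 0],
  [0, 0, 0],
], jaw=[0.015, 0.015, 0.015, 0.015, 0.015, 0.015, 0.015, 0.015, 0.015, 0.015], turn=[-3, -1.5, 0, 0, 0, 0, 0, 0, 0, 0])

```text
t: 11.8
tool_pos: [0.5514, -0.0677, 0.1901]
orientation: [[0.227, 0.974, 0.008], [0.974, -0.227, -0.015], [-0.012, 0.011, -1.0]]
ft_force: [-0.3, 0.1, -7.8]
finger_gap: 0.0229
```

```bash
python3 d.py .5544 -.0606 .12 76.6;  python3 - <<'E'
from h import *
for n in ["scene","top"]:
    im,d=imaging.get_image(n); np.savez(n+"4.npz",im=im,d=d)
    save("p4%s.png"%n, cv2.resize(im[110:290,150:390],(800,600),interpolation=cv2.INTER_CUBIC))
E
```

```text
t 11.8 pos [ 0.5514 -0.0677  0.1901] yaw 76.85644761603784 tilt [-0.0125  0.011  -0.9999] F [-0.2626  0.1291 -7.8447] T [ 0.0228  0.067  -0.0002] gap 0.02288305656904083 q [ 0.2707  0.6697 -0.4003  1.824   0.3993  0.7205 -0.5842]
tool delta mm [ 8.4549  0.5671 70.0102]
turn 0.25644761603786037
```

View pics/p4scene.png

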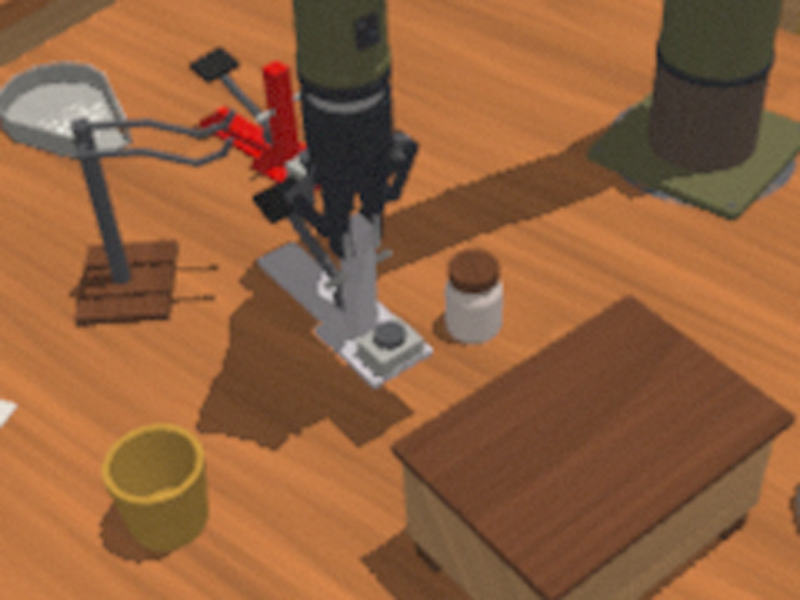

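View pics/p4top.png

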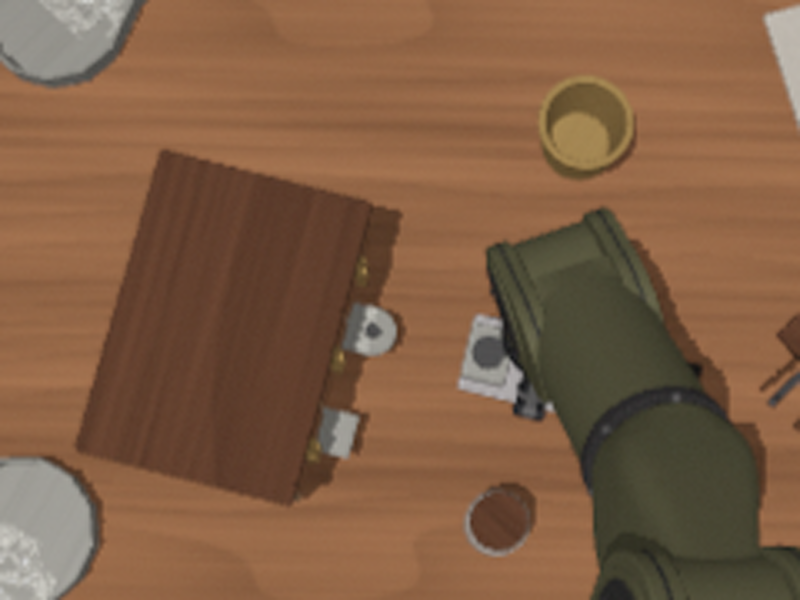

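```bash
python3 - <<'E'
from h import *
np.set_printoptions(precision=4,suppress=True)
g=lambda q:(150+(q[0]+.5)*.3-.5,110+(q[1]+.5)*.3-.5)
print("saddle",wz("top",g((488,351)),.121),"stud",wz("top",g((374,331)),.056))
z=np.load("top4.npz");P=cloud("top",z["d"]); u,v=map(int,np.round(g((488,351))))
print("saddle depth z",np.median(P[v-2:v+3,u-2:u+3].reshape(-1,3),0))
p=np.array([.5514,-.0677]); ps=wz("top",g((488,351)),.121)[:2]-p; th=np.radians(76.86)
print("saddle offset in tool x / left",ps@[np.cos(th),np.sin(th)],ps@[-np.sin(th),np.cos(th)])
# edges of the block/base in crop for jack yaw
a=cv2.resize(z["im"][200:235,285:310],(500,700),interpolation=cv2.INTER_CUBIC)
save("p4z.png",cv2.resize(z["im"][200:235,255:310],(800,509),interpolation=cv2.INTER_CUBIC))
E
```

```text
saddle [ 0.5623 -0.0253  0.121 ] stud [0.5875 0.0788 0.056 ]
saddle depth z [ 0.5625 -0.0252  0.118 ]
saddle offset in tool x / left 0.04380708180074642 -0.0009633165198609465
```

View pics/p4z.png

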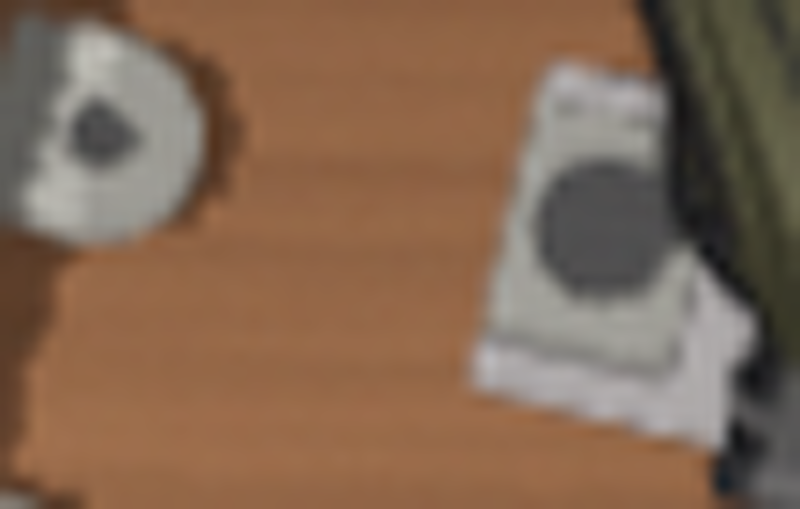

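Request:
arm_command([
  [0, 0, 0.008],
  [0, 0, 0.012],
  [0, 0, 0.014],
  [0, 0, 0.014],
  [0, 0, 0.01],
  [0, 0, 0.005],
  [0, 0, 0.002],
  [0, 0, 0],
  [0, 0, 0],
  [0, 0, 0],
], jaw=[0.015, 0.015, 0.015, 0.015, 0.015, 0.015, 0.015, 0.015, 0.015, 0.015], turn=[0.2, 0, 0, 0, 0, 0, 0, 0, 0, 0])

```text
t: 12.73
tool_pos: [0.557, -0.0736, 0.1267]
orientation: [[0.239, 0.971, 0.022], [0.971, -0.239, -0.018], [-0.012, 0.025, -1.0]]
ft_force: [-0.9, 0.3, -8.8]
finger_gap: 0.023
```

```bash
python3 d.py .5767 .0376 .112 76.6
```

```text
t 12.7333 pos [ 0.557  -0.0736  0.1267] yaw 76.15752912446688 tilt [-0.0121  0.0251 -0.9996] F [-0.8637  0.256  -8.7819] T [0.0312 0.0319 0.04  ] gap 0.022978929637816947 q [ 0.2363  0.7614 -0.3321  1.8709  0.4691  0.5656 -0.6489]
tool delta mm [112.8725  -7.7668  13.16  ]
turn -0.44247087553310394
```

Request:
arm_command([
  [0, -0.003, 0.003],
  [0, -0.003, 0.005],
  [0, -0.001, 0.003],
  [0.005, 0, 0.001],
  [0.008, 0, 0],
  [0.01, 0, 0],
  [0.008, 0, 0],
  [0.004, 0, 0],
  [0, 0, 0],
  [0, 0, 0],
], jaw=[0.015, 0.015, 0.015, 0.015, 0.015, 0.015, 0.015, 0.015, 0.015, 0.015], turn=[-0.4, 0, 0, 0, 0, 0, 0, 0, 0, 0])

```text
t: 13.57
tool_pos: [0.5609, -0.0312, 0.1148]
orientation: [[0.229, 0.973, 0.027], [0.973, -0.228, -0.015], [-0.009, 0.03, -1.0]]
ft_force: [-0.6, -0.6, -7.4]
finger_gap: 0.0228
```

```bash
python3 d.py .5767 .0376 .112 76.6; python3 - <<'E'
from h import *
for n in ["scene"]:
    im,d=imaging.get_image(n)
    save("p5%s.png"%n, cv2.resize(im[140:290,190:390],(800,600),interpolation=cv2.INTER_CUBIC))
E
```

```text
t 13.5667 pos [ 0.5609 -0.0312  0.1148] yaw 76.78851115426465 tilt [-0.0086  0.0296 -0.9995] F [-0.5714 -0.6363 -7.4376] T [0.003  0.0809 0.0197] gap 0.02277045984302893 q [ 0.1477  0.7774 -0.31    1.8827  0.4745  0.5291 -0.7187]
tool delta mm [70.5803 -0.3971  2.1665]
turn 0.1885111542646598
```

View pics/p5scene.png

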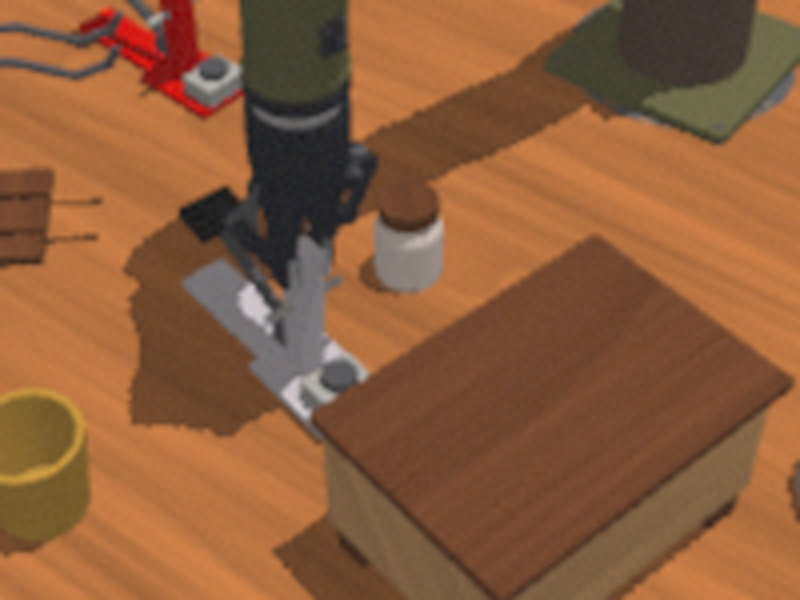

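Request:
arm_command([
  [0, 0, 0.003],
  [0, 0, 0.001],
  [0.004, 0, 0],
  [0.006, 0, 0],
  [0.005, 0, 0],
  [0.002, 0, 0],
  [0, 0, 0],
  [0, 0, 0],
  [0, 0, 0],
  [0, 0, 0],
], jaw=[0.015, 0.015, 0.015, 0.015, 0.015, 0.015, 0.015, 0.015, 0.015, 0.015], turn=[0, 0, 0, 0, 0, 0, 0, 0, 0, 0])

```text
t: 14.45
tool_pos: [0.5651, -0.0152, 0.1103]
orientation: [[0.231, 0.972, 0.027], [0.973, -0.231, -0.017], [-0.01, 0.03, -1.0]]
ft_force: [-0.6, -0.7, -8.2]
finger_gap: 0.0229
```

```bash
python3 d.py .5767 .0376 .112 76.6; cat > tv.py <<'E'
import sys
from h import *
n=sys.argv[1]
im,d=imaging.get_image("top"); np.savez(n+".npz",im=im,d=d)
save(n+".png",cv2.resize(im[190:260,240:340],(800,560),interpolation=cv2.INTER_CUBIC))
E
python3 tv.py p6
```

```text
t 14.45 pos [ 0.5651 -0.0152  0.1103] yaw 76.61948368936756 tilt [-0.0104  0.0299 -0.9995] F [-0.5536 -0.7144 -8.1989] T [-0.0102  0.1259  0.0149] gap 0.022855926902029176 q [ 0.1119  0.7871 -0.3004  1.8741  0.4723  0.5268 -0.7471]
tool delta mm [54.0665 -0.8981 -2.2485]
turn 0.019483689367575607
```

View pics/p6.png

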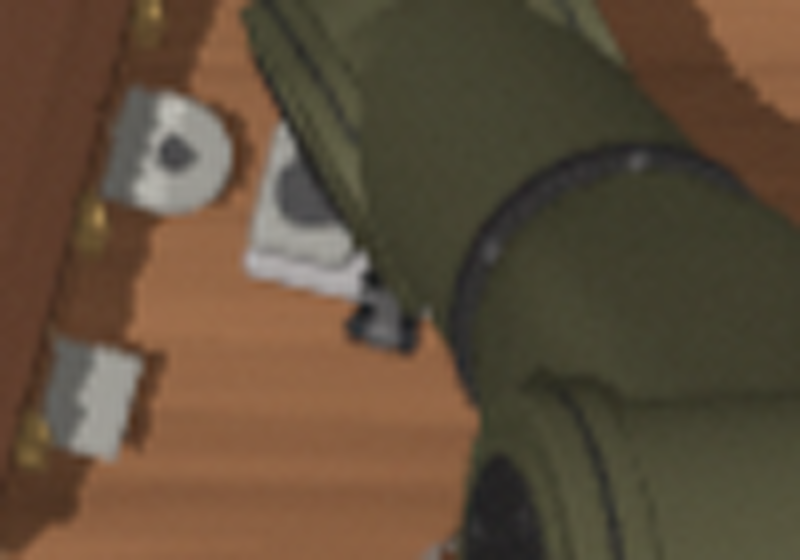

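```bash
python3 - <<'E'
from h import *
np.set_printoptions(precision=4,suppress=True)
g=lambda q:(240+(q[0]+.5)/8-.5,190+(q[1]+.5)/8-.5)
inv=lambda P:(np.array([px("top",P)[0]-240,px("top",P)[1]-190])+.5)*8-.5
im=np.load("p6.npz")["im"]; big=cv2.resize(im[190:260,240:340],(800,560),interpolation=cv2.INTER_CUBIC)
def circ(c,r,col):
    pts=np.array([inv((c[0]+r*np.cos(a),c[1]+r*np.sin(a),c[2])) for a in np.linspace(0,6.28,60)],np.int32); cv2.polylines(big,[pts],True,col,1)
th=np.radians(76.6); ex=np.array([np.cos(th),np.sin(th)]); 
b=np.array([.5651,-.0152])+.107*np.array([.027,-.017])+.045*ex
print("pred saddle",b, "stud",wz("top",g((177,153)),.056)); circ((*b,.041),.015,(0,255,255)); circ((.5876,.080,.052),.022,(255,255,0))
b2=np.array([.5651,-.0152])+.045*ex; circ((*b2,.041),.015,(255,0,0))
save("p6o.png",big)
E
```

```text
pred saddle [0.5784 0.0268] stud [0.5883 0.0793 0.056 ]
```

View pics/p6o.png

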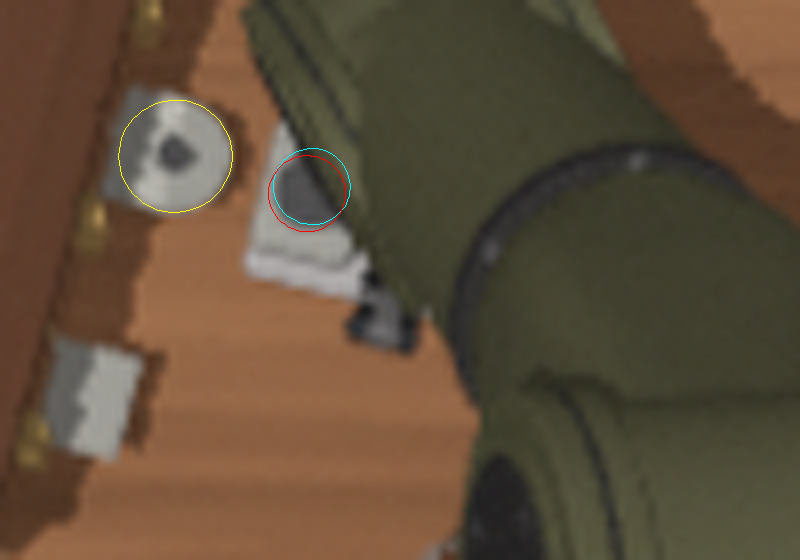

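Request:
arm_command([
  [0.004, -0.001, 0],
  [0.007, -0.001, 0],
  [0.007, -0.001, 0],
  [0.007, 0, 0],
  [0.007, 0, 0],
  [0.006, 0, 0],
  [0.003, 0, 0],
  [0, 0, 0],
  [0, 0, 0],
  [0, 0, 0],
], jaw=[0.015, 0.015, 0.015, 0.015, 0.015, 0.015, 0.015, 0.015, 0.015, 0.015], turn=[0, 0, 0, 0, 0, 0, 0, 0, 0, 0])

```text
t: 15.33
tool_pos: [0.5728, 0.0299, 0.1103]
orientation: [[0.23, 0.973, 0.028], [0.973, -0.23, -0.018], [-0.011, 0.031, -0.999]]
ft_force: [-0.5, -0.5, -5.4]
finger_gap: 0.0228
```

```bash
python3 d.py .5767 .0376 .107 76.6; python3 tv.py p7
```

```text
t 15.3333 pos [0.5728 0.0299 0.1103] yaw 76.6811163407185 tilt [-0.0112  0.0309 -0.9995] F [-0.5435 -0.5199 -5.4143] T [-0.1225  0.0976 -0.0063] gap 0.022784075662261444 q [ 0.0264  0.794  -0.2926  1.8489  0.4569  0.5425 -0.8071]
tool delta mm [8.4151 1.9095 3.2209]
turn 0.08111634071849494
```

View pics/p7.png

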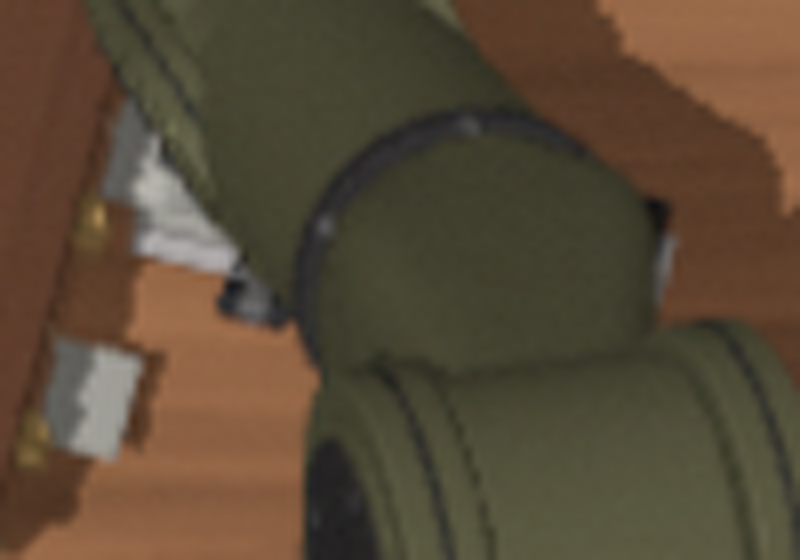

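Request:
arm_command([
  [0.004, 0, 0],
  [0.004, 0, 0],
  [0.001, 0, 0],
  [0, 0, 0.002],
  [0, 0, 0.001],
  [0, 0, 0.001],
  [0, 0, 0],
  [0, 0, 0],
  [0, 0, 0],
  [0, 0, 0],
], jaw=[0.015, 0.015, 0.015, 0.015, 0.015, 0.015, 0.015, 0.015, 0.015, 0.015], turn=[0, 0, 0, 0, 0, 0, 0, 0, 0, 0])

```text
t: 16.22
tool_pos: [0.5746, 0.0353, 0.1104]
orientation: [[0.234, 0.972, 0.028], [0.972, -0.234, -0.023], [-0.016, 0.033, -0.999]]
ft_force: [-1.7, -1.3, -2.1]
finger_gap: 0.0227
```

```bash
python3 d.py .5749 .0385 .107 76.6
```

```text
t 16.2167 pos [0.5746 0.0353 0.1104] yaw 76.44245436578619 tilt [-0.016   0.0327 -0.9993] F [-1.6642 -1.2771 -2.128 ] T [0.026  0.4407 0.0492] gap 0.0226588267563126 q [ 0.0104  0.7951 -0.2862  1.8426  0.4556  0.5475 -0.8203]
tool delta mm [ 3.2734 -0.5649  3.3313]
turn -0.15754563421381818
```

Request:
arm_command([
  [0.003, 0, -0.001],
  [0.002, 0, 0],
  [0, 0, 0.001],
  [0, 0, 0.002],
  [0, 0, 0.002],
  [0, 0, 0],
  [0, 0, 0],
  [0, 0, 0],
  [0, 0, 0],
  [0, 0, 0],
], jaw=[0.015, 0.015, 0.015, 0.015, 0.015, 0.015, 0.015, 0.015, 0.015, 0.015], turn=[0, 0, 0, 0, 0, 0, 0, 0, 0, 0])

```text
t: 17.05
tool_pos: [0.5762, 0.0408, 0.1104]
orientation: [[0.234, 0.972, 0.029], [0.972, -0.234, -0.025], [-0.017, 0.034, -0.999]]
ft_force: [-1.4, -0.6, -0.6]
finger_gap: 0.0229
```

```bash
python3 d.py .5749 .0385 .107 76.6; python3 tv.py p8; python3 - <<'E'
from h import *
im,d=imaging.get_image("scene")
save("p8s.png", cv2.resize(im[150:300,190:390],(800,600),interpolation=cv2.INTER_CUBIC))
E
```

```text
t 17.05 pos [0.5762 0.0408 0.1104] yaw 76.45230990907714 tilt [-0.0174  0.0344 -0.9993] F [-1.4311 -0.643  -0.5578] T [0.1523 0.6296 0.0659] gap 0.022904254849719544 q [-0.0017  0.7964 -0.2836  1.8378  0.4548  0.5499 -0.8286]
tool delta mm [-2.4399 -0.831   3.4508]
turn -0.14769009092285046
```

View pics/p8s.png

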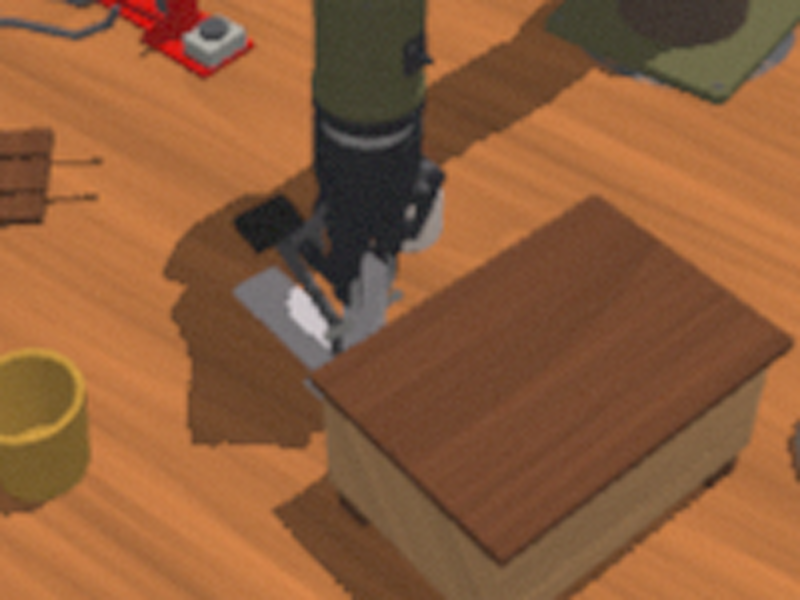

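Request:
arm_command([
  [0, 0, 0],
  [0, 0, 0],
  [0, 0, 0],
  [0, 0, 0],
  [0, 0, 0],
  [0, 0, 0],
  [0, 0, -0.01],
  [0, 0, -0.015],
  [0, 0, -0.02],
  [0, 0, -0.025],
], jaw=[0.026, 0.03, 0.035, 0.045, 0.055, 0.06, 0.06, 0.06, 0.06, 0.06], turn=[0, 0, 0, 0, 0, 0, 0, 0, 0, 0])

```text
t: 17.98
tool_pos: [0.575, 0.044, 0.182]
orientation: [[0.233, 0.972, 0.03], [0.972, -0.232, -0.023], [-0.015, 0.035, -0.999]]
ft_force: [0.6, -0.4, -0.4]
finger_gap: 0.06
```

Request:
arm_command([
  [0, 0, -0.02],
  [0, 0, -0.015],
  [-0.02, 0, -0.005],
  [-0.03, 0, 0],
  [-0.035, 0, 0],
  [-0.035, 0, 0],
  [-0.03, 0, 0],
  [-0.015, 0, 0],
  [0, 0, 0],
  [0, 0, 0],
], jaw=[0.06, 0.06, 0.06, 0.06, 0.06, 0.06, 0.06, 0.06, 0.06, 0.06], turn=[0, 0, 0, 0, 0, 0, 0, 0, 0, 0])

```text
t: 18.82
tool_pos: [0.5382, -0.1169, 0.2401]
orientation: [[0.226, 0.973, 0.05], [0.974, -0.226, -0.018], [-0.006, 0.053, -0.999]]
ft_force: [-0.8, 0.2, -0.0]
finger_gap: 0.0602
```

```bash
python3 d.py .5749 .0385 .107 76.6; python3 tv.py p9; python3 - <<'E'
from h import *
im,d=imaging.get_image("scene")
save("p9s.png", cv2.resize(im[150:300,190:390],(800,600),interpolation=cv2.INTER_CUBIC))
im=np.load("p9.npz")["im"]; save("p9w.png",cv2.resize(im,(800,600)))
E
```

```text
t 18.8167 pos [ 0.5382 -0.1169  0.2401] yaw 76.91468643896728 tilt [-0.0062  0.0529 -0.9986] F [-0.7527  0.1775 -0.0259] T [0.0635 0.0248 0.0008] gap 0.06017377102084461 q [ 0.383   0.5787 -0.4188  1.8257  0.3542  0.7576 -0.4524]
tool delta mm [160.4965  -6.4252 131.9132]
turn 0.31468643896727144
```

View pics/p9.png

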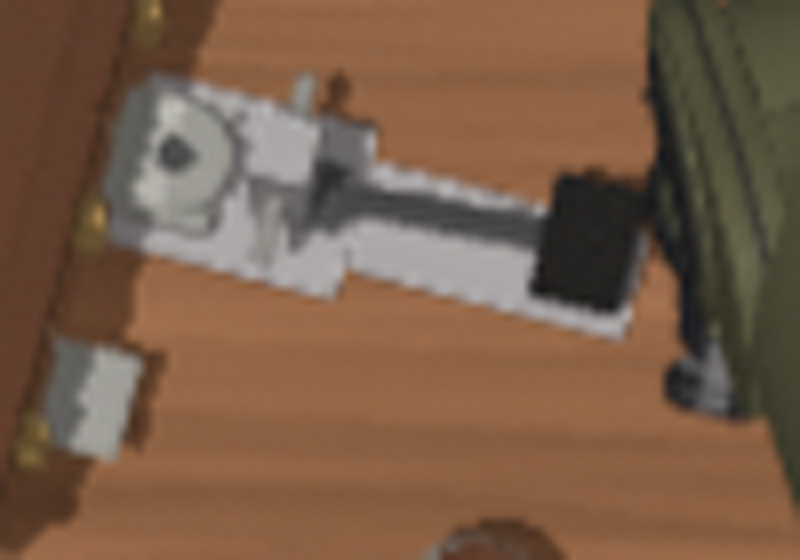

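View pics/p9s.png

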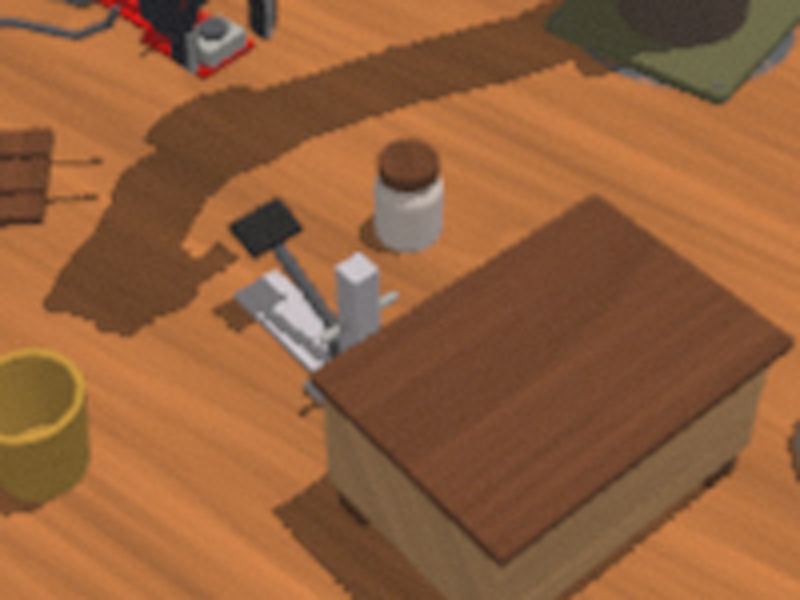

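```bash
cat > fit.py <<'E'
from h import *
from scipy.optimize import least_squares
np.set_printoptions(precision=4,suppress=True)
g=lambda q:(240+(q[0]+.5)/8-.5,190+(q[1]+.5)/8-.5)
inv=lambda P:(np.array([px("top",P)[0]-240,px("top",P)[1]-190])+.5)*8-.5
obs=[((623,339),(-145,22,8)),((335,299),(-30,35,8)),((113,243),(65,35,8)),((283,150),(0,0,140)),((305,76),(0,-38,88)),((266,262),(0,38,88)),((155,76),(65,-35,8))]
def W(p,j): c,s=np.cos(p[2]),np.sin(p[2]); x,y,z=np.array(j)/1000; return (p[0]+c*x-s*y,p[1]+s*x+c*y,z)
f=lambda p:np.concatenate([inv(W(p,j))-q for q,j in obs])
r=least_squares(f,[.577,.037,1.337],loss="soft_l1",f_scale=3); p=r.x
print(p[:2],np.degrees(p[2]),"res",f(p).reshape(-1,2).round(1).tolist())
print("saddle",W(p,(45,0,38)),"stud",wz("top",g((177,152)),.056),"pad",W(p,(-118,0,96)))
z=np.load("p9.npz"); big=cv2.resize(z["im"][190:260,240:340],(800,560),interpolation=cv2.INTER_CUBIC)
def poly(js,col): cv2.polylines(big,[np.array([inv(W(p,j)) for j in js],np.int32)],True,col,1)
poly([(65,35,8),(-30,35,8),(-30,22,8),(-145,22,8),(-145,-22,8),(-30,-22,8),(-30,-35,8),(65,-35,8)],(255,0,0))
poly([(12,12,140),(-12,12,140),(-12,-12,140),(12,-12,140)],(0,255,0))
poly([(-100,25,98),(-136,25,94),(-136,-25,94),(-100,-25,98)],(0,255,255))
poly([(45+15*np.cos(a),15*np.sin(a),38) for a in np.linspace(0,6.2,40)],(255,0,255))
def circ(c,r,col):
    pts=np.array([inv((c[0]+r*np.cos(a),c[1]+r*np.sin(a),c[2])) for a in np.linspace(0,6.28,60)],np.int32); cv2.polylines(big,[pts],True,col,1)
circ((.5878,.080,.052),.022,(255,255,0))
save("p9o.png",big)
E
python3 fit.py
```

```text
[0.5782 0.0371] 77.16629590316928 res [[3.1, 0.1], [2.5, 1.6], [-7.1, -0.2], [1.5, -0.6], [4.4, -2.5], [-5.5, 4.0], [-5.3, -1.4]]
saddle (np.float64(0.5882278669151719), np.float64(0.08096936403795983), np.float64(0.038)) stud [0.5887 0.0793 0.056 ] pad (np.float64(0.5520219665081756), np.float64(-0.07795871018342707), np.float64(0.096))
```

View pics/p9o.png

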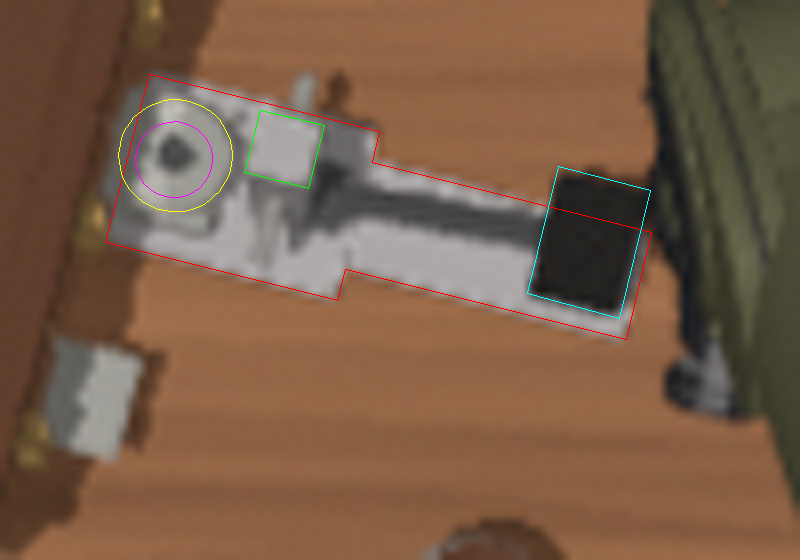

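Request:
arm_command([
  [0, 0, 0],
  [0.01, 0, 0.01],
  [0.012, 0.002, 0.018],
  [0.01, 0.002, 0.02],
  [0.004, 0, 0.018],
  [0, 0, 0.012],
  [0, 0, 0.006],
  [0, 0, 0],
  [0, 0, 0],
  [0, 0, 0],
], jaw=[0, 0, 0, 0, 0, 0, 0, 0, 0, 0], turn=[0, 0, 0, 0, 0, 0, 0, 0, 0, 0], grip_force=40)

```text
t: 19.75
tool_pos: [0.5613, -0.0625, 0.1556]
orientation: [[0.2, 0.978, 0.059], [0.98, -0.2, -0.007], [0.005, 0.059, -0.998]]
ft_force: [0.2, -0.4, 1.0]
finger_gap: 0.0002
```

```bash
python3 d.py .552 -.078 .098 77
```

```text
t 19.75 pos [ 0.5613 -0.0625  0.1556] yaw 78.45784408421015 tilt [ 0.0048  0.0593 -0.9982] F [ 0.1978 -0.38    1.0061] T [ 0.0751  0.1138 -0.0396] gap 0.00021872481844423597 q [ 0.2344  0.7086 -0.3468  1.8774  0.4399  0.5698 -0.5987]
tool delta mm [-17.355   -9.4451  57.0771]
turn 1.4578440842101372
```

Request:
arm_command([
  [-0.006, -0.003, 0.003],
  [-0.006, -0.003, 0.008],
  [-0.004, -0.003, 0.01],
  [0, 0, 0.01],
  [0, 0, 0.005],
  [0, 0, 0.001],
  [0, 0, 0],
  [0, 0, 0],
  [0, 0, 0],
  [0, 0, 0],
], jaw=[0, 0, 0, 0, 0, 0, 0, 0, 0, 0], turn=[1, 0.4, 0, 0, 0, 0, 0, 0, 0, 0])

```text
t: 20.58
tool_pos: [0.5544, -0.0792, 0.1211]
orientation: [[0.232, 0.97, 0.07], [0.973, -0.232, -0.008], [0.008, 0.07, -0.998]]
ft_force: [0.1, -0.2, -0.8]
finger_gap: -0.0001
```

```bash
python3 d.py .552 -.078 .098 77; python3 - <<'E'
from h import *
im,d=imaging.get_image("scene")
save("p10s.png", cv2.resize(im[150:300,190:390],(800,600),interpolation=cv2.INTER_CUBIC))
E
```

```text
t 20.5833 pos [ 0.5544 -0.0792  0.1211] yaw 76.61040114764683 tilt [ 0.0079  0.0697 -0.9975] F [ 0.1464 -0.2456 -0.8307] T [-0.0504  0.0468  0.0121] gap -7.101866025721692e-05 q [ 0.2326  0.7519 -0.2919  1.9276  0.4779  0.4577 -0.6381]
tool delta mm [ 0.4442 -4.1879 22.9176]
turn -0.38959885235317415
```

View pics/p10s.png

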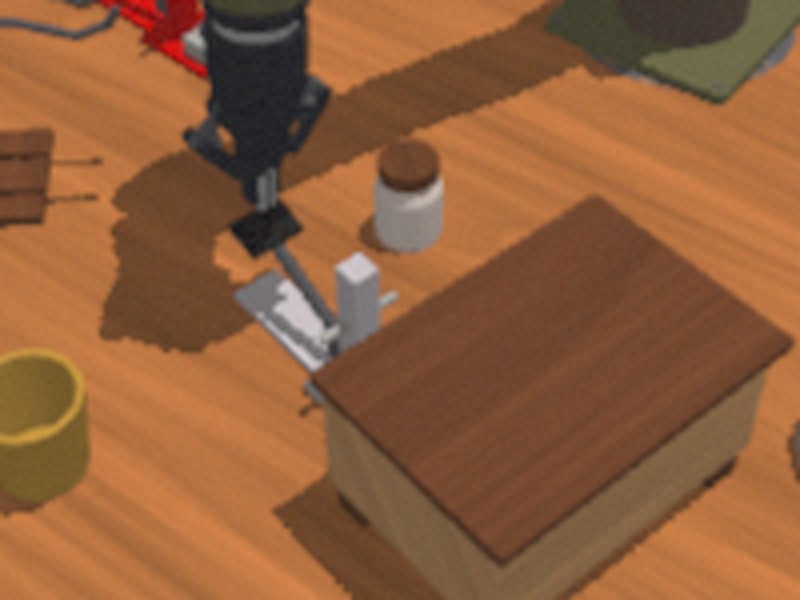

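Request:
arm_command([
  [0, -0.003, 0.006],
  [0, -0.002, 0.008],
  [0, -0.001, 0.006],
  [-0.002, 0, 0.004],
  [-0.002, 0, 0.004],
  [-0.002, 0, 0.004],
  [-0.002, 0, 0.004],
  [0, 0, 0],
  [0, 0, 0],
  [0, 0, 0],
], jaw=[0, 0, 0, 0, 0, 0, 0, 0, 0, 0], turn=[0, 0, 0, 0, 0, 0, 0, 0, 0, 0])

```text
t: 21.47
tool_pos: [0.5491, -0.0858, 0.0814]
orientation: [[0.231, 0.97, 0.071], [0.973, -0.231, -0.008], [0.009, 0.071, -0.997]]
ft_force: [-1.2, 0.5, 1.8]
finger_gap: 0.0002
```

```bash
cat > jx.py <<'E'
from h import *
np.set_printoptions(precision=4,suppress=True)
s=monitor.get_obs(); p=np.array(s["tool_pos"]); th=np.radians(77.1); e=np.array([np.cos(th),np.sin(th)]); d=p[:2]-[.5782,.0371]
print("jack frame TCP mm",1000*(d@e),1000*(d@[-e[1],e[0]]),1000*p[2], "ideal x at z",-16-1000*np.sqrt(.1183**2-(p[2]-.036)**2))
E
python3 d.py; python3 jx.py; python3 - <<'E'
from h import *
im,d=imaging.get_image("scene")
save("p11s.png", cv2.resize(im[150:300,190:390],(800,600),interpolation=cv2.INTER_CUBIC))
E
```

```text
t 21.4667 pos [ 0.5491 -0.0858  0.0814] yaw 76.6546964643219 tilt [ 0.0088  0.0706 -0.9975] F [-1.2098  0.511   1.7531] T [ 0.1236  0.1972 -0.0053] gap 0.00023389986623159866 q [ 0.2105  0.813  -0.2334  1.9621  0.522   0.3518 -0.6675]
jack frame TCP mm -126.2775375973026 0.8909867230259306 81.38764129046785 ideal x at z -125.24674831814363
```

View pics/p11s.png

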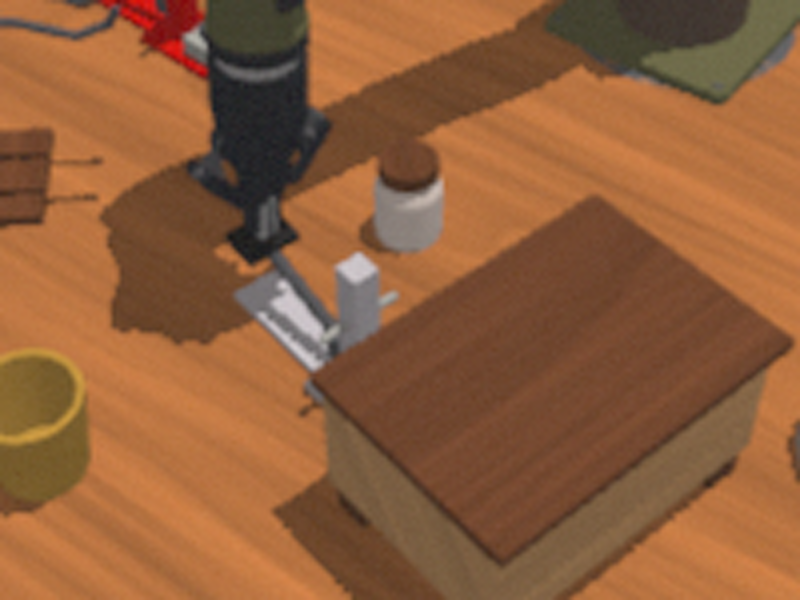

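Request:
arm_command([
  [-0.001, 0, 0.004],
  [-0.001, 0, 0.004],
  [-0.001, 0, 0.004],
  [-0.001, 0, 0.004],
  [-0.001, -0.001, 0.004],
  [-0.001, 0, 0.004],
  [0, 0, 0.003],
  [0, 0, 0.002],
  [0, 0, 0.001],
  [0, 0, 0.001],
], jaw=[0, 0, 0, 0, 0, 0, 0, 0, 0, 0], turn=[0, 0, 0, 0, 0, 0, 0, 0, 0, 0])

```text
t: 22.35
tool_pos: [0.5477, -0.0932, 0.0531]
orientation: [[0.231, 0.97, 0.073], [0.973, -0.231, -0.011], [0.006, 0.073, -0.997]]
ft_force: [-2.7, -0.1, 9.0]
finger_gap: -0.0001
```

```bash
python3 d.py; python3 jx.py
```

```text
t 22.35 pos [ 0.5477 -0.0932  0.0531] yaw 76.65053366880257 tilt [ 0.0058  0.0732 -0.9973] F [-2.6621 -0.0672  9.0293] T [ 0.1793  0.5745 -0.0094] gap -0.00012850209681425435 q [ 0.1927  0.8608 -0.1841  1.9751  0.5506  0.2798 -0.6838]
jack frame TCP mm -133.81276284500925 0.6111757583040535 53.092741525659086 ideal x at z -133.05865276491528
```

Request:
arm_command([
  [0, -0.001, 0.004],
  [0, -0.001, 0.004],
  [0, 0, 0.004],
  [0, 0, 0.004],
  [0, 0, 0.004],
  [0, 0, 0.003],
  [0, 0, 0.003],
  [0, 0, 0.003],
  [0, 0, 0.003],
  [0, 0, 0.003],
], jaw=[0, 0, 0, 0, 0, 0, 0, 0, 0, 0], turn=[0, 0, 0, 0, 0, 0, 0, 0, 0, 0])

```text
t: 23.18
tool_pos: [0.5476, -0.0945, 0.0397]
orientation: [[0.229, 0.97, 0.087], [0.974, -0.228, -0.022], [-0.001, 0.09, -0.996]]
ft_force: [-8.9, 2.5, 34.0]
finger_gap: -0.0
```

```bash
python3 d.py; python3 jx.py; python3 tv.py p12; python3 - <<'E'
from h import *
im,d=imaging.get_image("scene")
save("p12s.png", cv2.resize(im[150:300,190:390],(800,600),interpolation=cv2.INTER_CUBIC))
E
```

```text
t 23.1833 pos [ 0.5476 -0.0945  0.0397] yaw 76.78066909081893 tilt [-0.0013  0.0899 -0.996 ] F [-8.8951  2.4519 34.0408] T [0.5745 1.3652 0.023 ] gap -3.226599854276867e-05 q [ 0.1564  0.8814 -0.1289  1.9952  0.5703  0.2127 -0.707 ]
jack frame TCP mm -135.06857924123702 0.4274362284211498 39.71884153391496 ideal x at z -134.24153338673187
```

View pics/p12s.png

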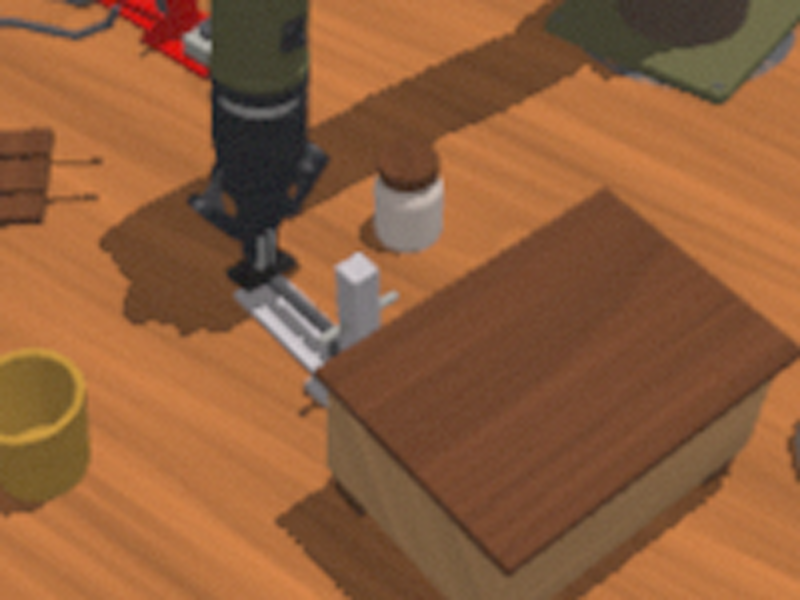

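View pics/p12.png

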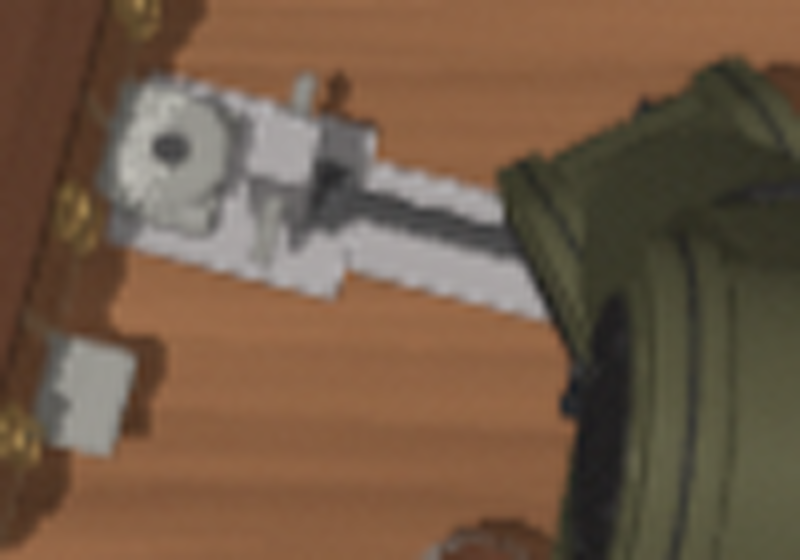

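Request:
arm_command([
  [0, 0, -0.002],
  [0, 0, -0.003],
  [0, 0, -0.004],
  [0.001, 0, -0.004],
  [0.001, 0, -0.005],
  [0.001, 0, -0.005],
  [0.002, 0, -0.005],
  [0.002, 0, -0.005],
  [0.002, 0, -0.005],
  [0.002, 0.001, -0.005],
], jaw=[0, 0, 0, 0, 0, 0, 0, 0, 0, 0], turn=[0, 0, 0, 0, 0, 0, 0, 0, 0, 0])

```text
t: 24.12
tool_pos: [0.5504, -0.0824, 0.0899]
orientation: [[0.227, 0.969, 0.099], [0.974, -0.226, -0.023], [0.0, 0.102, -0.995]]
ft_force: [-1.2, 1.3, 2.5]
finger_gap: 0.0
```

```bash
python3 d.py; python3 jx.py
```

```text
t 24.1167 pos [ 0.5504 -0.0824  0.0899] yaw 76.87592083795063 tilt [ 0.0005  0.1018 -0.9948] F [-1.1642  1.2901  2.4966] T [0.2149 0.2848 0.0305] gap 1.5497408759689493e-07 q [ 0.1745  0.7902 -0.1965  1.9882  0.5349  0.313  -0.6921]
jack frame TCP mm -122.73431692205189 0.44938352249154423 89.92600473990542 ideal x at z -121.2942354205191
```

Request:
arm_command([
  [0.002, 0.001, -0.006],
  [0.002, 0.001, -0.008],
  [0, 0.001, -0.008],
  [0, 0.001, -0.006],
  [0, 0, -0.003],
  [0, 0, 0],
  [0, 0, 0],
  [0, 0, 0],
  [0, 0, 0],
  [0, 0, 0],
], jaw=[0, 0, 0, 0, 0, 0, 0, 0, 0, 0], turn=[0, 0, 0, 0, 0, 0, 0, 0, 0, 0])

```text
t: 24.95
tool_pos: [0.5524, -0.0787, 0.124]
orientation: [[0.227, 0.969, 0.099], [0.974, -0.226, -0.023], [0.001, 0.102, -0.995]]
ft_force: [0.5, -0.3, 0.8]
finger_gap: 0.0
```

```bash
python3 d.py .552 -.078 .098 76.9; python3 jx.py; python3 tv.py p13; python3 - <<'E'
from h import *
im,d=imaging.get_image("scene")
save("p13s.png", cv2.resize(im[150:300,190:390],(800,600),interpolation=cv2.INTER_CUBIC))
E
```

```text
t 24.95 pos [ 0.5524 -0.0787  0.124 ] yaw 76.85332285539782 tilt [ 0.0006  0.1015 -0.9948] F [ 0.5185 -0.288   0.8484] T [ 0.0393  0.1904 -0.0137] gap 4.29437270967227e-05 q [ 0.2023  0.7346 -0.253   1.9641  0.4999  0.4026 -0.6644]
tool delta mm [ 0.601  -3.1651 25.8318]
turn -0.046677144602199405
jack frame TCP mm -118.66310805463281 -0.6811768637146366 124.01925598678622 ideal x at z -95.0411321751694
```

View pics/p13s.png

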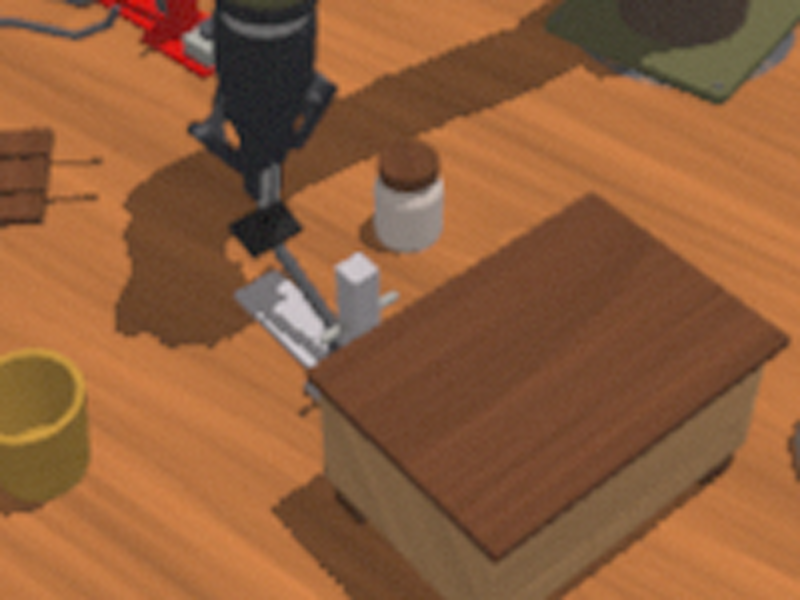

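View pics/p13.png

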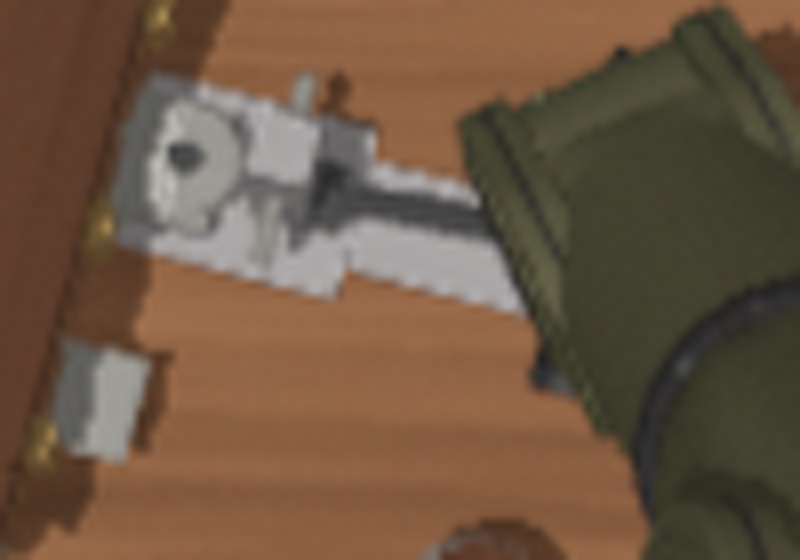

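Request:
arm_command([
  [0, -0.001, 0.006],
  [0, -0.001, 0.007],
  [0, -0.001, 0.006],
  [-0.001, -0.001, 0.004],
  [-0.002, 0, 0.004],
  [-0.002, 0, 0.004],
  [-0.002, 0, 0.004],
  [-0.001, 0, 0.002],
  [0, 0, 0],
  [0, 0, 0],
], jaw=[0, 0, 0, 0, 0, 0, 0, 0, 0, 0], turn=[0, 0, 0, 0, 0, 0, 0, 0, 0, 0])

```text
t: 25.88
tool_pos: [0.5492, -0.0865, 0.0819]
orientation: [[0.227, 0.969, 0.097], [0.974, -0.225, -0.022], [0.0, 0.099, -0.995]]
ft_force: [-1.2, 0.8, 2.7]
finger_gap: -0.0001
```

```bash
python3 d.py; python3 jx.py
```

```text
t 25.8833 pos [ 0.5492 -0.0865  0.0819] yaw 76.90548272949867 tilt [ 0.0005  0.0992 -0.9951] F [-1.2195  0.7532  2.7387] T [ 0.0467  0.2733 -0.0138] gap -0.00011098597852824565 q [ 0.1777  0.8045 -0.1883  1.9907  0.5437  0.2973 -0.6921]
jack frame TCP mm -126.9843152025705 0.6353092076449747 81.87101091770093 ideal x at z -125.04467138465853
```

Request:
arm_command([
  [-0.001, 0, 0.004],
  [-0.001, 0, 0.004],
  [-0.001, 0, 0.004],
  [-0.001, -0.001, 0.004],
  [-0.001, 0, 0.004],
  [0, -0.001, 0.004],
  [0, 0, 0.004],
  [0, -0.001, 0.004],
  [0, 0, 0.004],
  [0, 0, 0.003],
], jaw=[0, 0, 0, 0, 0, 0, 0, 0, 0, 0], turn=[0, 0, 0, 0, 0, 0, 0, 0, 0, 0])

```text
t: 26.72
tool_pos: [0.5477, -0.095, 0.0459]
orientation: [[0.229, 0.968, 0.099], [0.974, -0.227, -0.027], [-0.004, 0.103, -0.995]]
ft_force: [-3.1, 1.6, 9.5]
finger_gap: 0.0001
```

```bash
python3 d.py; python3 jx.py
```

```text
t 26.7167 pos [ 0.5477 -0.095   0.0459] yaw 76.78709487237002 tilt [-0.0041  0.1028 -0.9947] F [-3.0834  1.6106  9.5388] T [0.2547 0.6314 0.024 ] gap 9.371670222415116e-05 q [ 0.1467  0.8681 -0.116   2.0068  0.5755  0.1999 -0.7152]
jack frame TCP mm -135.53689453731926 0.24899465124052222 45.927872333757435 ideal x at z -133.88268469510106
```

Request:
arm_command([
  [0, -0.001, 0.004],
  [0, 0, 0.004],
  [0, 0, 0.003],
  [0, 0, 0.002],
  [0, 0, 0.002],
  [0, 0, 0.002],
  [0, 0, 0.002],
  [0, 0, 0.002],
  [0, 0, 0.002],
  [0, 0, 0.002],
], jaw=[0, 0, 0, 0, 0, 0, 0, 0, 0, 0], turn=[0, 0, 0, 0, 0, 0, 0, 0, 0, 0])

```text
t: 27.55
tool_pos: [0.5477, -0.0953, 0.0401]
orientation: [[0.225, 0.968, 0.113], [0.974, -0.223, -0.034], [-0.008, 0.117, -0.993]]
ft_force: [-6.4, 2.3, 24.3]
finger_gap: -0.0001
```

```bash
python3 d.py; python3 jx.py; python3 tv.py p14; python3 - <<'E'
from h import *
im,d=imaging.get_image("scene")
save("p14s.png", cv2.resize(im[150:300,190:390],(800,600),interpolation=cv2.INTER_CUBIC))
E
python3 d.py
```

```text
t 27.55 pos [ 0.5477 -0.0953  0.0401] yaw 76.98066734130849 tilt [-0.0082  0.1174 -0.993 ] F [-6.434   2.2687 24.2976] T [0.5207 1.0701 0.0817] gap -9.194960923613402e-05 q [ 0.1194  0.8774 -0.0755  2.0233  0.5869  0.152  -0.729 ]
jack frame TCP mm -135.91346185105095 0.1870242812853605 40.14899669320781 ideal x at z -134.2272211736356
t 27.65 pos [ 0.5477 -0.0953  0.0402] yaw 76.98602663127238 tilt [-0.0082  0.1175 -0.993 ] F [-6.7685  1.3655 25.0961] T [0.4557 1.0437 0.0696] gap -0.0002753283090867421 q [ 0.1193  0.8773 -0.0754  2.0233  0.5869  0.152  -0.729 ]
```

View pics/p14s.png

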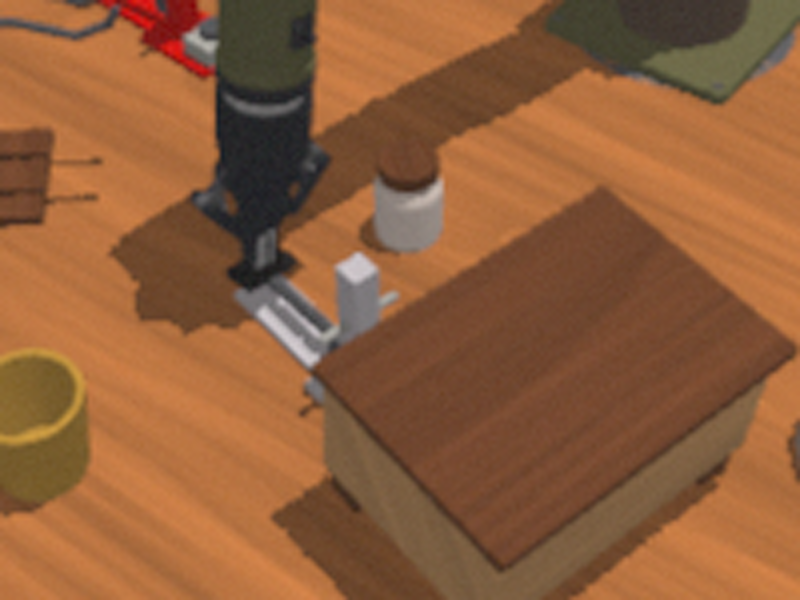

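View pics/p14.png

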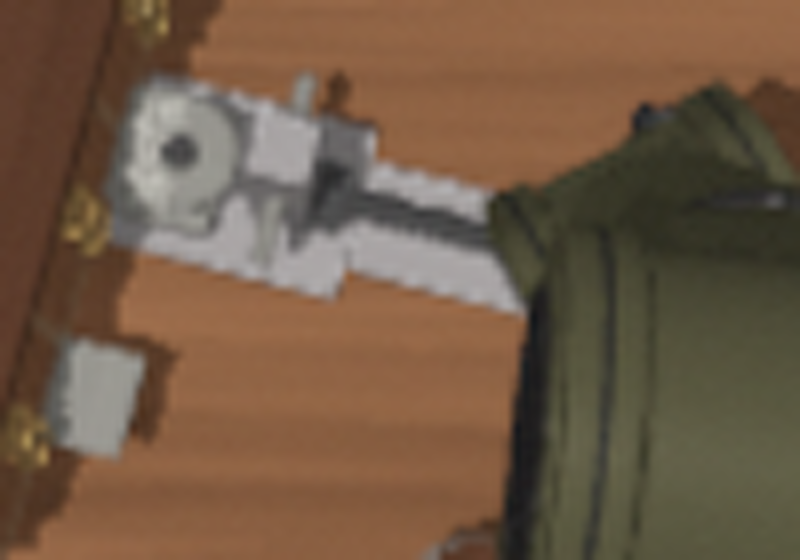

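```bash
python3 - <<'E'
from h import *
a=np.load("p9.npz")["d"];b=np.load("p14.npz")["d"]
A=cloud("top",a)[206:214,258:266,2];B=cloud("top",b)[206:214,258:266,2];print("tab top z before/after",np.median(A),np.median(B))
print(ticket.hand_in())
E
```

```text
tab top z before/after 0.05289521678427422 0.06735528783084065
the job is handed in; nothing more can be done
None
```

I took the bare-metal jack off its hanger (not the red look-alike) and stood it on the counter under the chest's rounded lift tab. I pumped it fully down, let it come all the way up, then pumped it fully down again. The job is handed in with the handle still held down, at about 28 s of the 72 s allowed.

**Last checks**
- **Handle:** it is at its stop. The fingertip is at z = 40 mm, which is the fully-down height, pressing with about 25 N.
- **Lift:** the top of the lift tab rose from 53 mm to 67 mm over the counter.
- **Between pumps:** the handle came back to its rest position and the chest settled on its feet.
- **Bystanders:** I saw no movement of the jar or mortar. I did not re-check the pan at the end, but the arm never went near it.

**Not perfect**
- **Saddle position:** by the pictures, the saddle was within 1 to 2 mm of the tab's centre when placed. The trial lift itself shifted the chest about 3 mm towards the jack, so the saddle now sits roughly 3 mm off centre. I left it rather than re-grip the jack.
- **Tool tilt:** the tool drifted to about 7° off vertical during the pumping, which leaves about 7 N of sideways push on the pad. I could not correct it with the moves available.
- **Trial push force:** the first push briefly reached 34 N at the stop, with the fingertips on the pad.

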